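Uncap vacuum fittings and load the kitting tray

TASK

Push the green kitting tray square and flush against both bars of the fence corner, lift the yellow cover off every fitting that has one and put the covers in the blue bin, and stand every fitting upright, fully down in the tray pocket of its own shape. Some fittings come without a cover; at the end the tray must still be flush in the corner, and the ring, gasket, clamp half and studs must stay where they are.

Things in the scene. Friction and masses are not known exactly. Their poses are not given: they have to be found in the camera images.
- fence: Fixed aluminium L fence, 24 mm high, bars 22 mm thick. Origin at the inner corner, on the shelf. Its far bar's inner face is the plane x=0 of this frame (250 mm long, towards -y); its left bar's inner face is the plane y=0 (250 mm, towards -x). The tray belongs on the -x, -y side.
- tray: Loose green plastic kitting tray, 175 (x) x 195 (y) x 18 mm, 0.55-0.9 kg; slides on the shelf under 3 to 8 N when empty. Origin: centre of its underside. Four black-floored pockets 12 mm deep, each 6 mm wider overall (3 mm a side) than the foot it takes. Home in the corner its axes are parallel to the fence's and its origin is at (-87.5, -97.5) mm in the fence frame.
- tray_far_left (a point): Tray's (+x,+y) corner, at 9 mm height.
- tray_far_right (a point): Tray's (+x,-y) corner, at 9 mm height.
- tray_near_left (a point): Tray's (-x,+y) corner, at 9 mm height.
- bin: Fixed shallow blue open bin for the covers, 180 (x) x 160 (y) x 22 mm outside, walls and floor 5 mm. Origin at the centre of its underside. The four covers fit side by side (2 x 2, e.g. at x +-42, y +-37 mm, the oblong one with its long side along x).
- pocket_round_a (a point): Centre of the floor of one of the two round pockets (60 mm diameter); tray (42,-47) mm; 6 mm above the tray's underside, axes as the tray's.
- pocket_round_b (a point): Centre of the floor of the other round pocket (60 mm diameter); tray (-42,47) mm; 6 mm above the tray's underside, axes as the tray's.
- pocket_square (a point): Centre of the floor of the square pocket, 52 x 52 mm; tray (-42,-47) mm; 6 mm above the tray's underside, axes as the tray's.
- pocket_oblong (a point): Centre of the floor of the oblong pocket, 42 mm along tray x, 82 mm along tray y; tray (42,47) mm; 6 mm above the tray's underside, axes as the tray's.
- fitting_round_a: Loose stainless vacuum fitting with round 54 mm end flanges (fits either round pocket), 50 mm tall standing, 0.18-0.29 kg; bottom flange 12 mm, top flange 20 mm thick, narrower neck between. Origin at the centre of its underside, z up.
- cover_round_a: Loose yellow plastic cover (may be absent) sitting over the top flange of fitting_round_a: round, 64 mm diameter, 8 mm skirt under a 4 mm plate with a round knob on top (22 mm diameter, 22 mm tall, from 12 to 34 mm above the origin). Origin at the centre of the skirt's lower rim: 42 mm above the fitting's underside when on. It lifts straight off. 2-2.5 mm play all round.
- fitting_round_b: Loose stainless vacuum fitting with round 54 mm end flanges (fits either round pocket), 50 mm tall standing, 0.18-0.29 kg; bottom flange 12 mm, top flange 20 mm thick, narrower neck between. Origin at the centre of its underside, z up.
- cover_round_b: Loose yellow plastic cover (may be absent) sitting over the top flange of fitting_round_b: round, 64 mm diameter, 8 mm skirt under a 4 mm plate with a round knob on top (22 mm diameter, 22 mm tall, from 12 to 34 mm above the origin). Origin at the centre of the skirt's lower rim: 42 mm above the fitting's underside when on. It lifts straight off. 2-2.5 mm play all round.
- fitting_square: Loose blue fitting with square 46 x 46 mm end flanges, 50 mm tall standing, 0.18-0.29 kg; bottom flange 12 mm, top flange 20 mm thick, narrower neck between. Origin at the centre of its underside, z up.
- cover_square: Loose yellow plastic cover (may be absent) sitting over the top flange of fitting_square: 56 x 56 mm, 8 mm skirt under a 4 mm plate with a round knob on top (22 mm diameter, 22 mm tall, from 12 to 34 mm above the origin). Origin at the centre of the skirt's lower rim: 42 mm above the fitting's underside when on. It lifts straight off. 2-2.5 mm play all round.
- fitting_oblong: Loose copper-coloured fitting with oblong end flanges, 36 mm along its x, 76 mm along its y, 50 mm tall standing, 0.18-0.29 kg; bottom flange 12 mm, top flange 20 mm thick, narrower neck between. Origin at the centre of its underside, z up.
- cover_oblong: Loose yellow plastic cover (may be absent) sitting over the top flange of fitting_oblong: 46 mm along its x, 86 mm along its y, 8 mm skirt under a 4 mm plate with a round knob on top (22 mm diameter, 22 mm tall, from 12 to 34 mm above the origin). Origin at the centre of the skirt's lower rim: 42 mm above the fitting's underside when on. It lifts straight off. 2-2.5 mm play all round.
- centering_ring: Bystander, loose: stainless ring, 68 mm outside, 10 mm high. Origin on its underside. Leave it alone.
- copper_gasket: Bystander, loose: copper ring, 76 mm outside, 6 mm high. Origin on its underside. Leave it alone.
- clamp_half: Bystander, loose: half-round aluminium clamp with rubber lining, 130 mm long, 22 mm high. Origin on its underside. Leave it alone.
- stud0: Bystander, loose: steel stud with two nuts, 160 mm long along y, 16 mm high. Origin on its underside. Leave it alone.
- stud1: Bystander, loose: steel stud with two nuts, 160 mm long along y, 16 mm high. Origin on its underside. Leave it alone.
- stud2: Bystander, loose: steel stud with two nuts, 160 mm long along y, 16 mm high. Origin on its underside. Leave it alone.

How it is judged:
By the outcome, as a careful person would: the job done as asked, in the order asked, and still so for the second after the job is handed in, with the robot touching nothing.
Of cover_round_a, cover_round_b, cover_square, cover_oblong only 2 to 4 are there at a start; the rules pass over those that are not, and their reading is None.
At some moment in a run one of fitting_round_a, fitting_round_b, fitting_square, fitting_oblong, tray may be knocked a few centimetres aside while the robot is not near it.
It also fails if it takes over 210 s, if anything falls off the work surface, if the arm or the gripper's body presses on something with over 40 N, if the wrist force passes 120 N, or if a joint passes its speed limit or range.

ROBOT

A 6-joint arm with a two-finger parallel gripper is mounted at the origin on the work surface. World frame = base frame: x ahead of the robot, y to its left, z up, the work surface at z = 0. Lengths are in m, angles in degrees, forces in N, time in s.
With the tool pointing down it reaches from about 0.25 to 0.725 m from the base axis. Payload 9.7 kg.
Tool frame: the origin (TCP) lies on the centre line of the jaws, within the pads' length; the fingertips stand tip_extent ahead of it and the grasp point (between the pads) lies 3 mm ahead of it (tip_extent is the distance from the TCP to the fingertips, in m); z points along the fingers, y is the line along which they close (so a half turn about z gives the same grasp; the last joint's range is limited). The gripper opens to 85 mm and grips with 20 to 120 N. Pads are 22 mm wide; open, the fingers measure 114 mm over their backs; the gripper's body (76 mm by 85 mm) begins 54 mm behind the grasp point. The pads swing forward as they close: fully open they stand 13 mm farther back than shut.
Start: joints at [75.688, 4.979, 10.078, 95.1, 0, 90], TCP at [0.136, 0.533, 0.253] pointing down, gripper open.
Joint ranges: [-179.16, 179.16], [-48.56, 103.87], [-65.8, 70.77], [-126.05, 130.52], [-82.76, 87.17], [-180, 180]. Speed limits (degrees/s): [127.2, 127.2, 147.25, 180, 180, 180].

INTERFACE

Orientations are given as [roll, pitch, yaw] about the fixed x, y, z axes, in that order (R = Rz(yaw) Ry(pitch) Rx(roll)).
In Python, from workcell import * gives the robot as it stands.
- The arm moves only by the tool servo_tool, never from a script. Its argument "rows" is a list of rows, each an object with "offset": the shift along the tool's x, y, z as a fraction of full scale, a list of three; "yaw": the turn about the tool's z as a fraction of full scale; "claw": the closure, from 0 (fully open) to 1 (shut). A call has 1 to 12 rows; each row is the pose to reach, as a shift and turn from the pose commanded when the call began, along the tool's axes at that moment, turning the shorter way round; what a row does not reach only later rows make up. Full scale, the value 1, is 0.1 m for a shift and pi rad for a turn. A row lasts 1/8 s, in which the tool goes at most 62.5 mm and 10.7 degrees, less where a joint would pass 70% of its speed; a pose out of reach is approached as far as the arm can. A call with a number of a shift or a turn outside -1 to 1 is refused whole. A call with a gripper value outside its range is refused whole. The fingers move at their own pace and stop on an object; "squeeze" is the grip in N (left out, the last holds). Time passes only in rows, so rows that repeat a pose let the fingers close. It gives the time, the measured TCP pose, the force, the opening and the grip force at its end, in the units of the state.
- get_obs(): the state, without advancing time (a new reading comes with each control period).
- camera(name): name is "side" or "top"; returns (picture, depth): 384x512x3 uint8, red, green, blue; 384x512 float32, m along the optical axis (not along the pixel's ray), 0 where there is no reading.
- camera_info(name): a dict with "fx", "fy", "cx", "cy" (pixels), "cam_to_world" (4x4, takes a point from camera to world coordinates). Camera axes: x right, y up, looking along -z (the intrinsics and any distortion apply to the point x, -y, -z); pixel columns grow to the right and rows downward; lengths in m; the calibration is good to about 2 mm. A picture is of the moment at which its call begins. camera_info takes no time and is no camera call.
- job_done(): hands the job in; it is judged then, once.
The state is a dict: "time": time; "q": joint angles; "qd": joint speeds; "joint_efforts": joint torques, N m; "ee_pos": TCP position; "tcp_rot": TCP orientation; "wrist_force": force on the tool from outside, world axes, zero at the start; "torque": the same for the moment, N m; "opening": finger opening in m; "grasp_force": force on a finger pad.
Only numpy, scipy, OpenCV 4.12 (cv2) and the standard library are available. Lean on these libraries where they do the work, as an engineer would, in place of code of your own. Each camera call takes 0.05 s, during which the arm holds its last target. There are 200 camera calls.

## Working session

There is one attempt and no reset: what is moved stays moved. The work goes in short steps, Python scripts to look and compute and a tool call to move; the robot and the scene stay as the last step left them, time stands still between calls to the robot, and variables do not carry over. Pictures are saved under pics/ and viewed, at most 14 in all, crops included, and the job is handed in when it is done.

Besides the shell and the picture viewer there is one more tool, called as a command line: name --argument value ..., lists and objects as JSON in quotes. servo_tool: Moves the arm, as the interface text tells. Its arguments: {"type":"object","properties":{"rows":{"type":"array"},"squeeze":{"type":"number"}},"required":["rows"]}

```bash
ls; mkdir -p pics
python3 - <<'E'
from workcell import *
import cv2,numpy as np
o=get_obs();print(o)
for n in("top","side"):
    p,d=camera(n);i=camera_info(n);print(n,i)
    cv2.imwrite(f"pics/{n}0.png",cv2.resize(p[:,:,::-1],(800,600)));np.savez(f"{n}0.npz",p=p,d=d)
E
```

```text
pics
{'time': 0.0, 'q': array([7.56864241e+01, 5.01059589e+00, 1.00328393e+01, 9.50979328e+01,
       4.28417936e-05, 9.00005092e+01]), 'qd': array([ 0.00468857, -0.06478805,  0.11860359,  0.1320151 ,  0.0253783 ,
        0.05361357]), 'joint_efforts': array([-4.82177984e-04, -5.20396614e+01,  4.64801967e+01,  1.65039708e-02,
        4.77179674e-05, -4.76145843e-06]), 'ee_pos': array([0.13592644, 0.53273406, 0.25257341]), 'tcp_rot': array([-1.79924311e+02, -4.21691401e-05,  1.65685915e+02]), 'wrist_force': array([-0.91427003, -1.03586699, -0.46528218]), 'torque': array([0.08482048, 0.01547602, 0.03716395]), 'grasp_force': 0.0, 'opening': 0.08539413763249291}
top {'fx': 427.1727601919678, 'fy': 427.1727601919678, 'cx': 255.35078589061948, 'cy': 194.47006999079096, 'cam_to_world': array([[ 0.01150304,  0.9836319 , -0.17982204,  0.36509176],
       [-0.99992472,  0.01208349,  0.00213286, -0.01209039],
       [ 0.00427083,  0.17978397,  0.98369685,  1.27995119],
       [ 0.        ,  0.        ,  0.        ,  1.        ]])}
side {'fx': 373.3766938056849, 'fy': 373.3766938056849, 'cx': 257.39860794009445, 'cy': 187.08779567922616, 'cam_to_world': array([[ 0.79453534,  0.39913181, -0.45761053,  0.18553069],
       [-0.60691355,  0.5458543 , -0.57766688, -0.52600476],
       [ 0.01922345,  0.73670678,  0.67593903,  0.64011347],
       [ 0.        ,  0.        ,  0.        ,  1.        ]])}
```

View pics/top0.png

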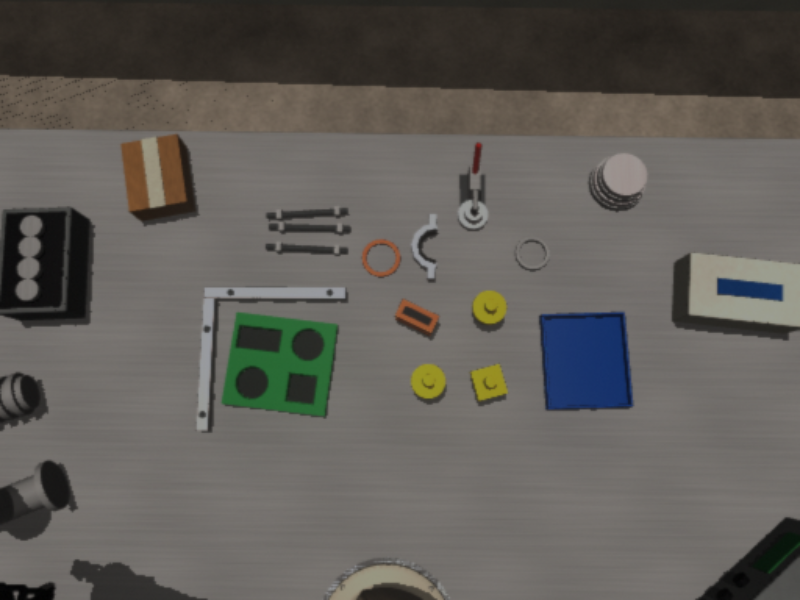

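View pics/side0.png

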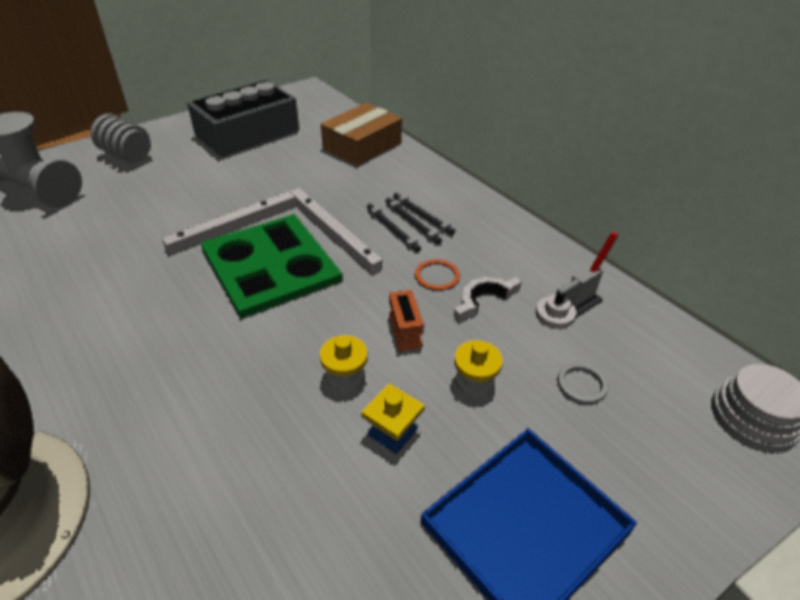

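```bash
cat > h.py <<'E'
from workcell import *
import cv2,numpy as np
HS={'yellow':((22,120,60),(35,255,255)),'green':((45,100,40),(80,255,255)),'blue':((105,120,25),(128,255,255)),'copper':((2,120,60),(15,255,255))}
def cloud(n,p,d):
    i=camera_info(n);v,u=np.mgrid[:384,:512].astype(float)
    c=np.stack([(u-i['cx'])/i['fx']*d,-(v-i['cy'])/i['fy']*d,-d],-1);T=i['cam_to_world']
    return c@T[:3,:3].T+T[:3,3]
def ray(n,uv,z):
    i=camera_info(n);T=i['cam_to_world'];uv=np.atleast_2d(uv).astype(float)
    r=np.stack([(uv[:,0]-i['cx'])/i['fx'],-(uv[:,1]-i['cy'])/i['fy'],-np.ones(len(uv))],-1)@T[:3,:3].T
    return (T[:3,3]+r*((z-T[2,3])/r[:,2])[:,None])[:,:2]
def mask(p,c):
    return cv2.inRange(cv2.cvtColor(p,cv2.COLOR_RGB2HSV),*HS[c])
def comps(m,amin=60):
    k,l,s,c=cv2.connectedComponentsWithStats(m)
    return [(l==j) for j in range(1,k) if s[j,4]>=amin]
def rect(P):
    (c,w,a)=cv2.minAreaRect((P*1000).astype(np.float32)); return np.round(c,1),np.round(w,1),round(a,1)
def look(save=None):
    o={}
    for n in("top","side"):
        p,d=camera(n);o[n]=(p,d,cloud(n,p,d))
        if save: cv2.imwrite(f"pics/{n}{save}.png",cv2.resize(p[:,:,::-1],(800,600)))
    return o
E
cat > m.py <<'E'
from h import *
o=look()
for n,(p,d,X) in o.items():
    for c in HS:
        for b in comps(mask(p,c)):
            P=X[b&(d>0)];
            if not len(P) or P[:,0].max()>.75 or abs(P[:,1]).max()>.6: continue
            z=P[:,2];zt=np.percentile(z,97)
            print(n,c,len(P),'z',np.round(np.percentile(z,[3,25,50,75,97])*1000,0),end=' ')
            if c=='yellow':
                k=P[z>zt-.006][:,:2];m=P[(z<zt-.012)&(z>zt-.030)][:,:2]
                print('knob',np.round(k.mean(0)*1000,1),'plate',rect(m),'circ',np.round(np.array(cv2.minEnclosingCircle((m*1000).astype(np.float32))[0]),1))
            else: print('top',rect(P[z>zt-.006][:,:2]))
    # fence
    h=cv2.cvtColor(p,cv2.COLOR_RGB2HSV)
    b=(h[...,1]<60)&(X[...,2]>.017)&(X[...,2]<.03)&(X[...,0]>.2)&(X[...,0]<.55)&(X[...,1]>.05)&(X[...,1]<.42)&(d>0)
    for b in comps(b.astype(np.uint8),80):
        P=X[b][:,:2]; print(n,'fence',len(P),rect(P),np.round(1000*np.median(X[b][:,2])))
E
python3 m.py
```

```text
top yellow 377 z [48. 53. 54. 57. 78.] knob [ 585.4 -182.8] plate (array([ 586.2, -182.1]), array([61.9, 60.8]), 45.3) circ [ 586.2 -182.3]
top yellow 393 z [49. 53. 55. 56. 77.] knob [447.5 -68.7] plate (array([447.5, -68.4]), array([60. , 60.4]), 0.4) circ [447.3 -68.8]
top yellow 395 z [47. 52. 54. 56. 77.] knob [ 446.8 -179.9] plate (array([ 446.7, -180.2]), array([56.1, 55.7]), 16.0) circ [ 445.8 -179.5]
top green 2652 z [11. 16. 18. 20. 23.] top (array([479.6, 209.7]), array([195.2, 174.1]), 83.8)
top blue 3278 z [ 0.  4.  6.  8. 23.] top (array([ 492.9, -369.9]), array([179.1, 159.8]), 2.2)
top copper 167 z [ 1.  4.  6.  8. 11.] top (array([690.7,  22.3]), array([70.7, 70.7]), 49.2)
top copper 254 z [15. 48. 50. 52. 55.] top (array([568.6, -47.7]), array([75.8, 35.8]), 65.1)
top fence 531 (array([451.9, 348.3]), array([195.9,  23.6]), 0.7) 24.0
side yellow 641 z [45. 53. 54. 56. 76.] knob [445.9 -74.3] plate (array([446.5, -72.8]), array([64. , 60.5]), 55.1) circ [446.  -72.5]
side yellow 653 z [44. 53. 54. 56. 77.] knob [ 584.2 -188.2] plate (array([ 585.3, -187.1]), array([62.9, 62.2]), 30.5) circ [ 584.8 -187. ]
side yellow 810 z [46. 53. 54. 56. 77.] knob [ 444.9 -185.6] plate (array([ 445.7, -184.3]), array([57.3, 56.9]), 15.6) circ [ 445.2 -185. ]
side green 2656 z [ 6. 16. 18. 19. 20.] top (array([478.7, 205.7]), array([200.2, 175.5]), 83.8)
side blue 190 z [ 6. 11. 12. 13. 17.] top (array([ 438. , -196.2]), array([32.8, 58.3]), 60.2)
side blue 9025 z [ 3.  5.  6.  7. 22.] top (array([ 492.8, -374. ]), array([181.6, 159.9]), 2.4)
side copper 188 z [3. 5. 6. 7. 8.] top (array([689.4,  17.7]), array([74.5, 72.5]), 77.1)
side copper 521 z [ 7. 18. 49. 50. 52.] top (array([567.6, -52. ]), array([80., 36.]), 64.7)
side fence 466 (array([450.6, 344.2]), array([198. ,  28.9]), 1.2) 24.0
```

```bash
cat > fence.py <<'E'
from h import *
o=look()
for n,(p,d,X) in o.items():
    h=cv2.cvtColor(p,cv2.COLOR_RGB2HSV);x,y,z=np.moveaxis(X,-1,0)
    b=(h[...,1]<70)&(z>.02)&(z<.029)&(x>.2)&(x<.66)&(y>.07)&(y<.42)&(d>0)
    b=max(comps(b.astype(np.uint8),80),key=np.sum);P=X[b]
    for nm,ax,s in(('left',0,P[(P[:,0]<.55)&(P[:,0]>.36)]),('far',1,P[(P[:,1]<.31)&(P[:,1]>.13)])):
        t=s[:,ax];w=s[:,1-ax];k,c=np.polyfit(t,w,1);r=w-k*t-c
        print(n,nm,len(s),'slope deg',np.degrees(np.arctan(k)),'centre line at t=.45/.25:',k*(.45,.25)[ax]+c,'half width',np.percentile(r,[2,98]))
E
python3 fence.py; python3 -c "
import workcell;print([k for k in dir(workcell) if k[0]!='_'])
from workcell import *
print(globals().get('tip_extent'))"
```

```text
top left 460 slope deg 0.5153932802613199 centre line at t=.45/.25: 0.3477591443201176 half width [-0.01048139  0.01121604]
top far 401 slope deg -0.7566932757829751 centre line at t=.45/.25: 0.6140651724003958 half width [-0.00945477  0.00966194]
side left 373 slope deg 0.3082042678943133 centre line at t=.45/.25: 0.34195251078265965 half width [-0.01035389  0.01268887]
side far 326 slope deg -0.29669666846951614 centre line at t=.45/.25: 0.6121290821058155 half width [-0.01001252  0.01126671]
['PlanningError', 'camera', 'camera_info', 'get_obs', 'job_done', 'tip_extent']
0.022
```

servo_tool --rows '[{"offset": [0,0,0.5],"yaw": 0.08,"claw": 0},{"offset": [-0.4,-0.99,0.8],"yaw": 0.08,"claw": 0},{"offset": [-0.4,-0.99,0.8],"yaw": 0.08,"claw": 0},{"offset": [-0.4,-0.99,0.8],"yaw": 0.08,"claw": 0}]'

```text
time: 0.8
ee_pos: [0.1502, 0.4243, 0.1722]
tcp_rot: [-179.9, 0.0, 151.2]
wrist_force: [1.0, 0.8, 0.6]
opening: 0.0851
grasp_force: 0.0
```

servo_tool --rows '[{"offset": [-0.48,-0.25,0],"yaw": -0.06,"claw": 0},{"offset": [-0.96,-0.5,0],"yaw": -0.12,"claw": 0},{"offset": [-0.96,-0.5,0],"yaw": -0.163,"claw": 0},{"offset": [-0.96,-0.5,0],"yaw": -0.163,"claw": 0},{"offset": [-0.96,-0.5,0],"yaw": -0.163,"claw": 0}]'

```text
time: 1.42
ee_pos: [0.2103, 0.3379, 0.1735]
tcp_rot: [180.0, 0.0, -179.6]
wrist_force: [0.4, -0.1, -0.1]
opening: 0.0854
grasp_force: 0.0
```

servo_tool --rows '[{"offset": [-0.5,-0.5,0],"yaw": 0,"claw": 0},{"offset": [-1,-1,0],"yaw": 0,"claw": 0},{"offset": [-1,-1,0.5],"yaw": 0,"claw": 0},{"offset": [-1,-1,0.9],"yaw": 0,"claw": 0},{"offset": [-1,-1,0.9],"yaw": 0,"claw": 0}]'

```text
time: 2.05
ee_pos: [0.3101, 0.2376, 0.081]
tcp_rot: [-179.8, -0.2, -179.5]
wrist_force: [-0.5, 0.4, 1.0]
opening: 0.0855
grasp_force: 0.0
```

servo_tool --rows '[{"offset": [-0.15,-0.3,0.3],"yaw": 0,"claw": 0},{"offset": [-0.15,-0.3,0.5],"yaw": 0,"claw": 0},{"offset": [-0.15,-0.3,0.56],"yaw": 0,"claw": 0},{"offset": [-0.15,-0.3,0.56],"yaw": 0,"claw": 0},{"offset": [-0.15,-0.3,0.56],"yaw": 0,"claw": 0}]'

```text
time: 2.68
ee_pos: [0.3273, 0.2092, 0.0286]
tcp_rot: [179.9, 0.1, -179.3]
wrist_force: [0.2, -0.3, 0.2]
opening: 0.0856
grasp_force: 0.0
```

Run:
```python
from h import *
p,d=camera("side");cv2.imwrite("pics/s1.png",cv2.resize(p[60:260,60:330,::-1],(800,592),interpolation=cv2.INTER_CUBIC))
```

```text
(no output)
```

View pics/s1.png

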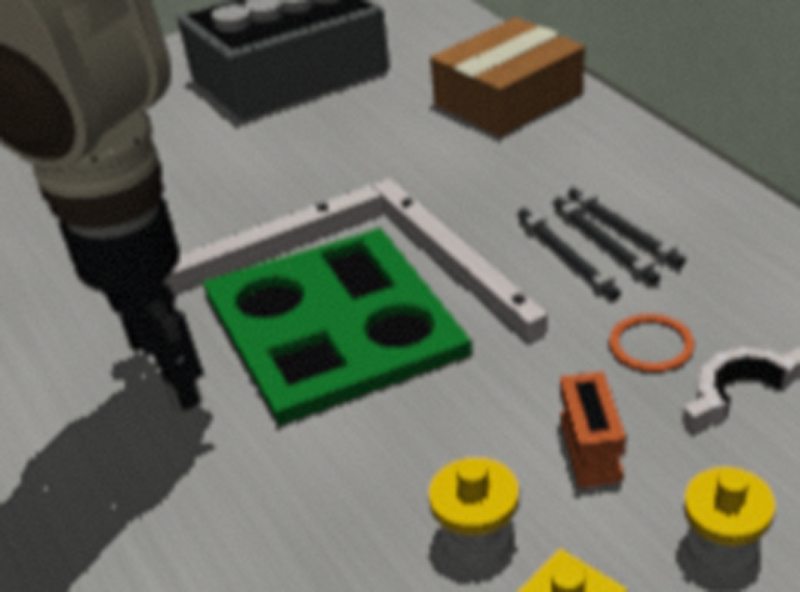

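servo_tool --rows '[{"offset": [0,0,0.03],"yaw": 0,"claw": 0},{"offset": [0,0,0.06],"yaw": 0,"claw": 0},{"offset": [0,0,0.06],"yaw": 0,"claw": 0}]'

```text
time: 3.1
ee_pos: [0.3267, 0.2083, 0.021]
tcp_rot: [-180.0, -0.0, -179.4]
wrist_force: [0.4, -0.8, 0.4]
opening: 0.0853
grasp_force: 0.0
```

servo_tool --rows '[{"offset": [0,0,0.03],"yaw": 0,"claw": 0},{"offset": [0,0,0.06],"yaw": 0,"claw": 0},{"offset": [0,0,0.06],"yaw": 0,"claw": 0}]'

```text
time: 3.48
ee_pos: [0.3267, 0.2083, 0.015]
tcp_rot: [-180.0, -0.0, -179.4]
wrist_force: [0.5, 0.5, 0.0]
opening: 0.0856
grasp_force: 0.0
```

servo_tool --rows '[{"offset": [-0.2,0,0],"yaw": 0,"claw": 0},{"offset": [-0.4,0,0],"yaw": 0,"claw": 0},{"offset": [-0.46,0,0],"yaw": 0,"claw": 0},{"offset": [-0.52,0,0],"yaw": 0,"claw": 0},{"offset": [-0.58,0,0],"yaw": 0,"claw": 0},{"offset": [-0.64,0,0],"yaw": 0,"claw": 0},{"offset": [-0.7,0,0],"yaw": 0,"claw": 0},{"offset": [-0.75,0,0],"yaw": 0,"claw": 0},{"offset": [-0.8,0,0],"yaw": 0,"claw": 0}]'

```text
time: 4.6
ee_pos: [0.4054, 0.2087, 0.015]
tcp_rot: [-179.9, -0.2, -179.4]
wrist_force: [-5.9, -2.1, 4.1]
opening: 0.0856
grasp_force: 3.0
```

servo_tool --rows '[{"offset": [-0.03,0,0],"yaw": 0,"claw": 0},{"offset": [-0.05,0,0],"yaw": 0,"claw": 0},{"offset": [-0.05,0,0],"yaw": 0,"claw": 0}]'

```text
time: 4.97
ee_pos: [0.4106, 0.2088, 0.015]
tcp_rot: [-179.9, -0.1, -179.4]
wrist_force: [-4.4, -2.1, 2.5]
opening: 0.086
grasp_force: 2.4
```

servo_tool --rows '[{"offset": [-0.03,0,0],"yaw": 0,"claw": 0},{"offset": [-0.06,0,0],"yaw": 0,"claw": 0},{"offset": [-0.06,0,0],"yaw": 0,"claw": 0}]'

```text
time: 5.35
ee_pos: [0.4171, 0.2093, 0.0149]
tcp_rot: [-180.0, -0.1, -179.4]
wrist_force: [-2.7, 0.3, -0.9]
opening: 0.0853
grasp_force: 1.9
```

```bash
python3 m.py | grep green
```

```text
top green 1755 z [13. 16. 18. 20. 23.] top (array([514.4, 220.7]), array([172.4, 195.4]), 0.6)
side green 2191 z [ 6. 16. 18. 19. 20.] top (array([512.9, 216.3]), array([182.7, 197.8]), 0.5)
```

servo_tool --rows '[{"offset": [-0.02,0,0],"yaw": 0,"claw": 0},{"offset": [-0.03,0,0],"yaw": 0,"claw": 0}]'

```text
time: 5.7
ee_pos: [0.4175, 0.2093, 0.0149]
tcp_rot: [180.0, -0.4, -179.3]
wrist_force: [-25.0, 0.5, 12.4]
opening: 0.0854
grasp_force: 12.5
```

servo_tool --rows '[{"offset": [-0.02,0,0],"yaw": 0,"claw": 0},{"offset": [-0.02,0,0],"yaw": 0,"claw": 0}]'

```text
time: 5.95
ee_pos: [0.4176, 0.2093, 0.0149]
tcp_rot: [180.0, -0.6, -179.3]
wrist_force: [-33.8, 1.5, 18.6]
opening: 0.0856
grasp_force: 16.8
```

servo_tool --rows '[{"offset": [0.15,0,0],"yaw": 0,"claw": 0},{"offset": [0.3,0,-0.3],"yaw": 0,"claw": 0},{"offset": [0.3,0,-0.8],"yaw": 0,"claw": 0},{"offset": [0.3,0,-0.8],"yaw": 0,"claw": 0}]'

```text
time: 6.45
ee_pos: [0.3949, 0.2103, 0.0994]
tcp_rot: [179.8, 0.4, -179.4]
wrist_force: [0.1, 0.8, -0.5]
opening: 0.0856
grasp_force: 0.0
```

servo_tool --rows '[{"offset": [-0.4,-1,0],"yaw": 0.06,"claw": 0},{"offset": [-1,-1,0],"yaw": 0.12,"claw": 0},{"offset": [-1,-1,0],"yaw": 0.18,"claw": 0},{"offset": [-1,-1,0],"yaw": 0.24,"claw": 0},{"offset": [-1,-1,0],"yaw": 0.3,"claw": 0},{"offset": [-1,-1,0],"yaw": 0.36,"claw": 0},{"offset": [-1,-1,0],"yaw": 0.42,"claw": 0},{"offset": [-1,-1,0],"yaw": 0.48,"claw": 0},{"offset": [-1,-1,0],"yaw": 0.5,"claw": 0},{"offset": [-1,-1,0],"yaw": 0.5,"claw": 0}]'

```text
time: 7.7
ee_pos: [0.494, 0.1102, 0.0947]
tcp_rot: [180.0, 0.0, 90.7]
wrist_force: [1.1, -0.3, 0.3]
opening: 0.0858
grasp_force: 0.0
```

servo_tool --rows '[{"offset": [-0.5,0.2,0],"yaw": 0,"claw": 0},{"offset": [-0.5,0.2,0.4],"yaw": 0,"claw": 0},{"offset": [-0.5,0.2,0.75],"yaw": 0,"claw": 0},{"offset": [-0.5,0.2,0.79],"yaw": 0,"claw": 0},{"offset": [-0.5,0.2,0.79],"yaw": 0,"claw": 0}]'

```text
time: 8.32
ee_pos: [0.5148, 0.0606, 0.017]
tcp_rot: [180.0, -0.0, 90.7]
wrist_force: [-0.4, 0.8, 0.2]
opening: 0.0855
grasp_force: 0.0
```

servo_tool --rows '[{"offset": [0.2,0,0.02],"yaw": 0,"claw": 0},{"offset": [0.4,0,0.02],"yaw": 0,"claw": 0},{"offset": [0.46,0,0.02],"yaw": 0,"claw": 0},{"offset": [0.52,0,0.02],"yaw": 0,"claw": 0},{"offset": [0.56,0,0.02],"yaw": 0,"claw": 0},{"offset": [0.6,0,0.02],"yaw": 0,"claw": 0},{"offset": [0.63,0,0.02],"yaw": 0,"claw": 0}]'

```text
time: 9.2
ee_pos: [0.5145, 0.1222, 0.0154]
tcp_rot: [179.9, 0.1, 90.6]
wrist_force: [-0.1, -7.8, 5.7]
opening: 0.0854
grasp_force: 3.9
```

servo_tool --rows '[{"offset": [0.02,0,0],"yaw": 0,"claw": 0},{"offset": [0.04,0,0],"yaw": 0,"claw": 0}]'

```text
time: 9.45
ee_pos: [0.5144, 0.1261, 0.0154]
tcp_rot: [179.9, 0.1, 90.6]
wrist_force: [0.0, -8.6, 6.5]
opening: 0.0857
grasp_force: 3.9
```

servo_tool --rows '[{"offset": [0.02,0,0],"yaw": 0,"claw": 0},{"offset": [0.03,0,0],"yaw": 0,"claw": 0}]'

```text
time: 9.7
ee_pos: [0.5144, 0.1291, 0.0154]
tcp_rot: [179.9, 0.1, 90.6]
wrist_force: [-0.9, -8.2, 4.7]
opening: 0.0855
grasp_force: 3.9
```

servo_tool --rows '[{"offset": [0.02,0,0],"yaw": 0,"claw": 0},{"offset": [0.03,0,0],"yaw": 0,"claw": 0}]'

```text
time: 9.95
ee_pos: [0.5144, 0.1308, 0.0154]
tcp_rot: [179.9, 0.3, 90.5]
wrist_force: [-0.7, -18.9, 7.7]
opening: 0.0856
grasp_force: 9.6
```

servo_tool --rows '[{"offset": [0.02,0,0],"yaw": 0,"claw": 0},{"offset": [0.02,0,0],"yaw": 0,"claw": 0}]'

```text
time: 10.2
ee_pos: [0.5143, 0.1309, 0.0154]
tcp_rot: [179.9, 0.5, 90.4]
wrist_force: [-0.9, -28.0, 9.7]
opening: 0.0854
grasp_force: 13.7
```

servo_tool --rows '[{"offset": [-0.2,0,0],"yaw": 0,"claw": 0},{"offset": [-0.4,0,-0.3],"yaw": 0,"claw": 0},{"offset": [-0.7,-0.3,-0.9],"yaw": 0,"claw": 0},{"offset": [-1,-0.65,-1],"yaw": 0,"claw": 0},{"offset": [-1,-0.65,-1],"yaw": 0,"claw": 0}]'

```text
time: 10.82
ee_pos: [0.4491, 0.033, 0.1167]
tcp_rot: [179.8, -0.0, 90.5]
wrist_force: [0.9, 0.7, 0.5]
opening: 0.0854
grasp_force: 0.0
```

```bash
python3 m.py; python3 fence.py
```

```text
top yellow 378 z [48. 53. 55. 57. 77.] knob [ 585.6 -182.7] plate (array([ 585.7, -181.9]), array([61.1, 62.6]), 87.0) circ [ 586.1 -183.1]
top yellow 390 z [50. 53. 54. 57. 77.] knob [447.3 -68.6] plate (array([447.6, -68.3]), array([60. , 60.2]), 0.9) circ [447.5 -68.9]
top yellow 390 z [49. 52. 54. 56. 78.] knob [ 446.7 -179.6] plate (array([ 446.6, -179.7]), array([55.7, 55.4]), 15.9) circ [ 445.9 -179.7]
top green 2159 z [13. 16. 18. 20. 23.] top (array([516.7, 217.3]), array([173.5, 242. ]), 0.6)
top blue 3281 z [ 1.  4.  6.  8. 23.] top (array([ 493. , -369.2]), array([179.5, 160.1]), 2.4)
top copper 168 z [ 1.  4.  6.  8. 11.] top (array([690.5,  23.3]), array([71.4, 71.2]), 29.4)
top copper 237 z [13. 48. 50. 52. 55.] top (array([536.8, -32. ]), array([ 76. , 105.7]), 63.8)
top fence 511 (array([451.9, 348.9]), array([196. ,  24.1]), 0.9) 24.0
side yellow 648 z [44. 53. 54. 56. 77.] knob [445.8 -74.1] plate (array([445.7, -73.8]), array([62.3, 60.6]), 55.2) circ [446.3 -73.4]
side yellow 649 z [45. 53. 54. 56. 77.] knob [ 584.2 -188. ] plate (array([ 584.7, -187.6]), array([
[... 875 characters left out ...]
([444.6, 344.8]), array([185.6,  27.8]), 0.9) 23.0
top left 458 slope deg 0.5313109910171687 centre line at t=.45/.25: 0.3478416863272037 half width [-0.01044579  0.01069054]
top far 409 slope deg -0.7011287906704929 centre line at t=.45/.25: 0.6138117765203519 half width [-0.01097913  0.01002543]
side left 341 slope deg 1.1159553492548184 centre line at t=.45/.25: 0.3423853483060628 half width [-0.01012118  0.01287684]Traceback (most recent call last):
  File "fence.py", line 8, in <module>
    t=s[:,ax];w=s[:,1-ax];k,c=np.polyfit(t,w,1);r=w-k*t-c
                              ~~~~~~~~~~^^^^^^^
    raise TypeError("expected non-empty vector for x")
TypeError: expected non-empty vector for x
```

servo_tool --rows '[{"offset": [-0.5,0,0],"yaw": 0,"claw": 0},{"offset": [-1,-0.02,0],"yaw": 0,"claw": 0},{"offset": [-1,-0.02,0],"yaw": 0,"claw": 0},{"offset": [-1,-0.02,0],"yaw": 0,"claw": 0}]'

```text
time: 11.52
ee_pos: [0.449, -0.0649, 0.1135]
tcp_rot: [-179.9, -0.0, 90.6]
wrist_force: [0.4, 0.9, -0.5]
opening: 0.0853
grasp_force: 0.0
```

servo_tool --rows '[{"offset": [-0.04,0,0],"yaw": 0,"claw": 0},{"offset": [-0.04,0,0.3],"yaw": 0,"claw": 0},{"offset": [-0.04,0,0.37],"yaw": 0,"claw": 0},{"offset": [-0.04,0,0.37],"yaw": 0,"claw": 0}]'

```text
time: 12.02
ee_pos: [0.4487, -0.0688, 0.0772]
tcp_rot: [-180.0, -0.0, 90.7]
wrist_force: [-0.8, -0.2, -0.4]
opening: 0.0856
grasp_force: 0.0
```

servo_tool --rows '[{"offset": [-0.02,-0.02,-0.02],"yaw": 0,"claw": 0.5},{"offset": [-0.02,-0.02,-0.02],"yaw": 0,"claw": 1},{"offset": [-0.02,-0.02,-0.02],"yaw": 0,"claw": 1},{"offset": [-0.02,-0.02,-0.02],"yaw": 0,"claw": 1},{"offset": [-0.02,-0.02,-0.02],"yaw": 0,"claw": 1},{"offset": [-0.02,-0.02,-0.02],"yaw": 0,"claw": 1}]' --squeeze 40

```text
time: 12.78
ee_pos: [0.4472, -0.0714, 0.0797]
tcp_rot: [180.0, 0.0, 90.6]
wrist_force: [-0.7, 0.7, 5.6]
opening: 0.0204
grasp_force: 39.2
```

servo_tool --rows '[{"offset": [0,0,0],"yaw": 0,"claw": 1},{"offset": [0,0,-0.1],"yaw": 0,"claw": 1},{"offset": [0,0,-0.3],"yaw": 0,"claw": 1},{"offset": [0,0,-0.6],"yaw": 0,"claw": 1},{"offset": [0,0,-0.6],"yaw": 0,"claw": 1}]'

```text
time: 13.4
ee_pos: [0.448, -0.0714, 0.1417]
tcp_rot: [179.8, 0.0, 90.6]
wrist_force: [0.6, -0.4, -0.2]
opening: 0.0205
grasp_force: 39.1
```

```bash
python3 m.py | grep -E "yellow|copper 2|copper 5"
python3 - <<'E'
from h import *
p,d=camera("side");cv2.imwrite("pics/s2.png",cv2.resize(p[80:330,100:430,::-1],(792,600),interpolation=cv2.INTER_CUBIC))
E
```

```text
top yellow 245 z [49. 53. 55. 58. 79.] knob [ 577.1 -176.4] plate (array([ 596.6, -182.3]), array([61.3, 41.2]), 88.1) circ [ 586.8 -182.7]
side yellow 516 z [106. 114. 115. 116. 137.] knob [447.4 -75.9] plate (array([443. , -79.3]), array([49.4, 59.4]), 59.0) circ [445.4 -74.3]
side yellow 650 z [45. 53. 54. 56. 77.] knob [ 584.6 -188.1] plate (array([ 585. , -186.9]), array([63.9, 62. ]), 79.0) circ [ 584.9 -187.2]
side yellow 816 z [46. 53. 54. 55. 77.] knob [ 445.3 -185.3] plate (array([ 445.9, -184.4]), array([57.1, 56.3]), 16.2) circ [ 445.6 -184.5]
side copper 557 z [ 7. 17. 48. 50. 52.] top (array([567.5, -51.6]), array([77.3, 35.5]), 65.2)
```

View pics/s2.png

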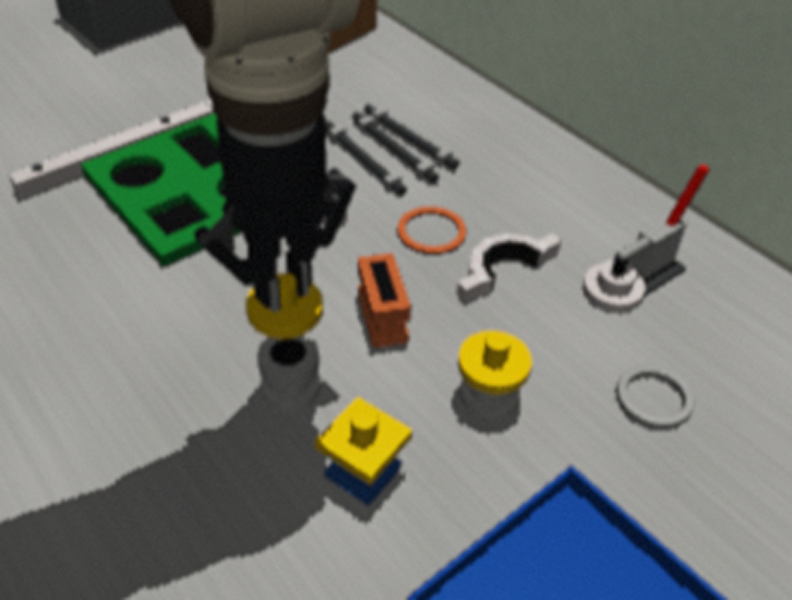

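servo_tool --rows '[{"offset": [-0.4,0,0],"yaw": 0,"claw": 1},{"offset": [-0.95,0,0],"yaw": 0,"claw": 1},{"offset": [-0.95,0,0],"yaw": 0,"claw": 1}]'

```text
time: 13.92
ee_pos: [0.4472, -0.1688, 0.138]
tcp_rot: [-179.9, -0.0, 90.4]
wrist_force: [1.0, 0.8, -0.6]
opening: 0.0203
grasp_force: 39.2
```

servo_tool --rows '[{"offset": [-0.4,0,0],"yaw": 0,"claw": 1},{"offset": [-0.9,0,0],"yaw": 0,"claw": 1},{"offset": [-0.9,0,0],"yaw": 0,"claw": 1}]'

```text
time: 14.3
ee_pos: [0.4485, -0.2578, 0.1381]
tcp_rot: [-179.9, -0.0, 90.5]
wrist_force: [-0.4, 0.1, -0.5]
opening: 0.0202
grasp_force: 39.2
```

servo_tool --rows '[{"offset": [-0.4,0,0],"yaw": 0,"claw": 1},{"offset": [-0.8,0,0],"yaw": 0,"claw": 1},{"offset": [-0.8,0,0.3],"yaw": 0,"claw": 1},{"offset": [-0.8,0,0.7],"yaw": 0,"claw": 1},{"offset": [-0.8,0,0.7],"yaw": 0,"claw": 1}]'

```text
time: 14.92
ee_pos: [0.4482, -0.3338, 0.0659]
tcp_rot: [-179.7, -0.2, 90.7]
wrist_force: [0.1, 0.9, 0.6]
opening: 0.0204
grasp_force: 39.2
```

servo_tool --rows '[{"offset": [-0.02,0.01,0.1],"yaw": 0,"claw": 1},{"offset": [-0.02,0.01,0.2],"yaw": 0,"claw": 1},{"offset": [-0.02,0.01,0.21],"yaw": 0,"claw": 1},{"offset": [-0.02,0.01,0.21],"yaw": 0,"claw": 0.4},{"offset": [-0.02,0.01,0.21],"yaw": 0,"claw": 0.4},{"offset": [-0.02,0.01,0.21],"yaw": 0,"claw": 0.4}]'

```text
time: 15.68
ee_pos: [0.4509, -0.3384, 0.0486]
tcp_rot: [180.0, 0.0, 90.6]
wrist_force: [0.8, 0.5, 0.1]
opening: 0.0511
grasp_force: 0.0
```

servo_tool --rows '[{"offset": [0,0,-0.3],"yaw": 0,"claw": 0.4},{"offset": [0.1,0,-0.8],"yaw": 0,"claw": 0},{"offset": [0.9,0,-0.8],"yaw": 0,"claw": 0},{"offset": [0.9,0,-0.8],"yaw": 0,"claw": 0}]'

```text
time: 16.18
ee_pos: [0.45, -0.2464, 0.1292]
tcp_rot: [179.9, 0.0, 90.7]
wrist_force: [0.6, 0.3, 0.4]
opening: 0.0855
grasp_force: 0.0
```

```bash
python3 m.py | grep -E "yellow|copper 2|copper 5|green"
```

```text
top yellow 378 z [48. 53. 55. 57. 77.] knob [ 585.7 -182.8] plate (array([ 586.3, -182.2]), array([61.9, 62. ]), 44.8) circ [ 586.7 -182.6]
top yellow 396 z [48. 52. 54. 57. 77.] knob [ 447.1 -179.7] plate (array([ 446.6, -179.9]), array([56. , 55.4]), 16.1) circ [ 446.  -179.8]
top green 2602 z [12. 16. 18. 20. 23.] top (array([516.6, 240.4]), array([173.5, 195.2]), 0.6)
top copper 252 z [13. 48. 50. 52. 54.] top (array([568.1, -47.4]), array([75.8, 35.6]), 64.6)
side yellow 255 z [ 45.  53.  54.  55. 171.] knob [ 515.3 -258.8] plate (array([ 503., -255.]), array([8.2, 0.7]), 30.6) circ [ 502.9 -255. ]
side yellow 123 z [ 48.  53.  54.  55. 180.] knob [ 412.9 -263.3] plate (array([ 406.3, -259.2]), array([2. , 1.4]), 0.6) circ [ 406.3 -259.4]
side yellow 169 z [ 44.  50.  54.  55. 173.] knob [ 376.1 -248.2] plate (array([0., 0.]), array([0., 0.]), 0.0) circ [0. 0.]
side yellow 1055 z [13. 16. 17. 19. 40.] knob [ 449.9 -340. ] plate (array([ 450.7, -339.3]), array([62.7, 61.3]), 46.0) circ [ 450.4 -339. ]
side green 2592 z [ 6. 16. 18. 19. 20.] top (array([515.4, 236.8]), array([177. , 200.7]), 0.4)
```

servo_tool --rows '[{"offset": [0.4,-0.03,0],"yaw": 0,"claw": 0},{"offset": [0.63,-0.03,0],"yaw": 0,"claw": 0},{"offset": [0.63,-0.03,0.3],"yaw": 0,"claw": 0},{"offset": [0.63,-0.03,0.46],"yaw": 0,"claw": 0},{"offset": [0.63,-0.03,0.46],"yaw": 0,"claw": 0},{"offset": [0.63,-0.03,0.46],"yaw": 0,"claw": 0}]'

```text
time: 17.02
ee_pos: [0.4464, -0.1859, 0.0829]
tcp_rot: [180.0, 0.0, 90.6]
wrist_force: [-1.1, -0.4, 0.2]
opening: 0.0854
grasp_force: 0.0
```

servo_tool --rows '[{"offset": [0.03,0,0.04],"yaw": 0,"claw": 0},{"offset": [0.03,0,0.04],"yaw": 0,"claw": 0.5},{"offset": [0.03,0,0.04],"yaw": 0,"claw": 1},{"offset": [0.03,0,0.04],"yaw": 0,"claw": 1},{"offset": [0.03,0,0.04],"yaw": 0,"claw": 1},{"offset": [0.03,0,0.04],"yaw": 0,"claw": 1},{"offset": [0.03,0,0.04],"yaw": 0,"claw": 1}]'

```text
time: 17.9
ee_pos: [0.4463, -0.1824, 0.0786]
tcp_rot: [180.0, 0.0, 90.6]
wrist_force: [0.2, 0.9, 3.0]
opening: 0.0205
grasp_force: 39.2
```

servo_tool --rows '[{"offset": [0,0,0],"yaw": 0,"claw": 1},{"offset": [0,0,-0.1],"yaw": 0,"claw": 1},{"offset": [0,0,-0.3],"yaw": 0,"claw": 1},{"offset": [0,0,-0.6],"yaw": 0,"claw": 1},{"offset": [0,0,-0.6],"yaw": 0,"claw": 1}]'

```text
time: 18.52
ee_pos: [0.4471, -0.1827, 0.1407]
tcp_rot: [179.8, 0.1, 90.6]
wrist_force: [-0.0, -0.1, -0.8]
opening: 0.0207
grasp_force: 39.2
```

```bash
python3 m.py | grep -E "yellow|copper 2|copper 5|green|blue"
```

```text
top yellow 379 z [48. 52. 55. 57. 77.] knob [ 585.6 -182.8] plate (array([ 586.1, -182.1]), array([61.2, 62.4]), 89.6) circ [ 586.6 -182.8]
top green 2599 z [13. 16. 18. 20. 23.] top (array([516.4, 240.6]), array([173.5, 195.2]), 0.5)
top blue 899 z [ 0.  4.  6. 13. 25.] top (array([ 493.2, -339.6]), array([178.2, 220.5]), 1.1)
top copper 253 z [14. 48. 50. 52. 54.] top (array([568.7, -47.8]), array([75.7, 35.4]), 64.9)
side yellow 647 z [45. 53. 54. 56. 77.] knob [ 584.5 -187.8] plate (array([ 584.9, -187.2]), array([62.5, 61.9]), 81.0) circ [ 585.2 -187. ]
side yellow 654 z [107. 114. 115. 116. 137.] knob [ 447.3 -188. ] plate (array([ 445.7, -184.6]), array([55.8, 57.2]), 16.1) circ [ 444.8 -184.8]
side yellow 1051 z [13. 16. 17. 19. 40.] knob [ 450.  -339.9] plate (array([ 450.4, -338.8]), array([63.2, 62.2]), 44.9) circ [ 450.7 -339.4]
side green 2589 z [ 6. 16. 17. 18. 20.] top (array([515.5, 237.2]), array([177.3, 200.1]), 0.7)
side blue 606 z [ 8. 13. 43. 50. 52.] top (array([ 444.9, -185.5]), array([44.7, 44.9]), 17.1)
side blue 7844 z [ 3.  5.  6.  7. 23.] top (array([ 492.8, -374.1]), array([181.1, 159.7]), 2.3)
```

servo_tool --rows '[{"offset": [-0.4,0.01,0],"yaw": 0,"claw": 1},{"offset": [-0.9,0.03,0],"yaw": 0,"claw": 1},{"offset": [-0.9,0.03,0],"yaw": 0,"claw": 1}]'

```text
time: 19.0
ee_pos: [0.4494, -0.2743, 0.1366]
tcp_rot: [-179.9, -0.0, 90.5]
wrist_force: [-0.2, 0.5, -0.5]
opening: 0.02
grasp_force: 39.2
```

servo_tool --rows '[{"offset": [-0.4,0,0],"yaw": 0,"claw": 1},{"offset": [-0.8,0,0],"yaw": 0,"claw": 1},{"offset": [-0.8,0,0],"yaw": 0,"claw": 1}]'

```text
time: 19.38
ee_pos: [0.4504, -0.3533, 0.1368]
tcp_rot: [-179.9, -0.1, 90.5]
wrist_force: [0.1, 0.2, -0.3]
opening: 0.0205
grasp_force: 39.2
```

servo_tool --rows '[{"offset": [-0.3,0,0],"yaw": 0.05,"claw": 1},{"offset": [-0.57,0,0],"yaw": 0.075,"claw": 1},{"offset": [-0.57,0,0.4],"yaw": 0.075,"claw": 1},{"offset": [-0.57,0,0.7],"yaw": 0.075,"claw": 1},{"offset": [-0.57,0,0.7],"yaw": 0.075,"claw": 1},{"offset": [-0.57,0,0.7],"yaw": 0.075,"claw": 1}]'

```text
time: 20.12
ee_pos: [0.4521, -0.4088, 0.0695]
tcp_rot: [180.0, 0.0, 77.2]
wrist_force: [-0.3, 0.4, 0.8]
opening: 0.0206
grasp_force: 39.2
```

servo_tool --rows '[{"offset": [0,0,0.15],"yaw": 0,"claw": 1},{"offset": [0,0,0.225],"yaw": 0,"claw": 1},{"offset": [0,0,0.225],"yaw": 0,"claw": 1},{"offset": [0,0,0.225],"yaw": 0,"claw": 0.4},{"offset": [0,0,0.225],"yaw": 0,"claw": 0.4},{"offset": [0,0,0.225],"yaw": 0,"claw": 0.4}]'

```text
time: 20.88
ee_pos: [0.4517, -0.4094, 0.0461]
tcp_rot: [180.0, 0.0, 77.1]
wrist_force: [0.3, 0.6, -0.1]
opening: 0.051
grasp_force: 0.0
```

servo_tool --rows '[{"offset": [0,0,-0.4],"yaw": 0,"claw": 0.4},{"offset": [0,0,-0.8],"yaw": -0.04,"claw": 0.2},{"offset": [0.4,0.4,-0.8],"yaw": -0.075,"claw": 0},{"offset": [0.9,0.9,-0.8],"yaw": -0.075,"claw": 0},{"offset": [0.9,0.9,-0.8],"yaw": -0.075,"claw": 0},{"offset": [0.9,0.9,-0.8],"yaw": -0.075,"claw": 0}]'

```text
time: 21.62
ee_pos: [0.5595, -0.3412, 0.1256]
tcp_rot: [-180.0, -0.0, 90.7]
wrist_force: [0.7, -0.0, -0.1]
opening: 0.0855
grasp_force: 0.0
```

servo_tool --rows '[{"offset": [0.5,0.2,0],"yaw": 0,"claw": 0},{"offset": [1,0.2,0],"yaw": 0,"claw": 0},{"offset": [1,0.2,0],"yaw": 0,"claw": 0},{"offset": [1,0.2,0],"yaw": 0,"claw": 0}]'

```text
time: 22.12
ee_pos: [0.5776, -0.2425, 0.1262]
tcp_rot: [180.0, 0.0, 90.6]
wrist_force: [0.2, 0.7, 0.2]
opening: 0.0849
grasp_force: 0.0
```

```bash
python3 m.py | grep -E "yellow|copper 2|copper 5|green|blue"
```

```text
top yellow 379 z [47. 52. 54. 57. 77.] knob [ 585.7 -182.8] plate (array([ 585.9, -182.9]), array([62.8, 59. ]), 0.5) circ [ 586.2 -183. ]
top yellow 268 z [ 12.  16.  18.  22. 562.] knob [ 414.  -227.9] plate (array([0., 0.]), array([0., 0.]), 0.0) circ [0. 0.]
top green 2648 z [12. 16. 18. 20. 23.] top (array([489.9, 235.3]), array([172.4, 195.6]), 0.5)
top blue 562 z [ 1.  4.  7. 14. 23.] top (array([ 476.3, -441.9]), array([ 65.7, 179.2]), 68.2)
top blue 60 z [46. 49. 50. 51. 53.] top (array([ 451.9, -163.4]), array([21.6, 43.8]), 66.4)
top copper 253 z [12. 48. 50. 52. 55.] top (array([568.8, -47.2]), array([74.8, 35.9]), 65.1)
side yellow 335 z [ 44.  53.  54.  55. 165.] knob [ 512.7 -243.7] plate (array([ 533.4, -255.9]), array([3.7, 0.7]), 16.6) circ [ 533.4 -255.9]
side yellow 1057 z [12. 16. 17. 19. 40.] knob [ 450.  -339.7] plate (array([ 450.7, -339.5]), array([63.9, 61.1]), 49.4) circ [ 450.8 -339.2]
side yellow 1204 z [12. 17. 17. 19. 40.] knob [ 450.4 -411.1] plate (array([ 451.6, -410.9]), array([56.9, 55.7]), 2.4) circ [ 451.1 -410.5]
side green 2707 z [ 6. 16. 17. 18. 20.] top (array([489.6, 233.9]), array([175.9, 205.3]), 0.5)
side blue 723 z [ 8. 15. 48. 50. 52.] top (array([ 446. , -184.8]), array([47., 46.]), 16.3)
side blue 6546 z [ 3.  5.  6.  8. 23.] top (array([ 492.3, -373.9]), array([180.5, 160. ]), 2.3)
side copper 558 z [ 6. 17. 48. 50. 52.] top (array([567.1, -52.7]), array([77.3, 35.6]), 64.8)
```

servo_tool --rows '[{"offset": [0.3,0.08,0],"yaw": 0,"claw": 0},{"offset": [0.57,0.08,0],"yaw": 0,"claw": 0},{"offset": [0.57,0.08,0.3],"yaw": 0,"claw": 0},{"offset": [0.57,0.08,0.46],"yaw": 0,"claw": 0},{"offset": [0.57,0.08,0.46],"yaw": 0,"claw": 0},{"offset": [0.57,0.08,0.46],"yaw": 0,"claw": 0}]'

```text
time: 22.98
ee_pos: [0.5859, -0.185, 0.0806]
tcp_rot: [180.0, 0.0, 90.6]
wrist_force: [-0.3, 0.9, -0.1]
opening: 0.0856
grasp_force: 0.0
```

servo_tool --rows '[{"offset": [0,0,0.015],"yaw": 0,"claw": 0.5},{"offset": [0,0,0.015],"yaw": 0,"claw": 1},{"offset": [0,0,0.015],"yaw": 0,"claw": 1},{"offset": [0,0,0.015],"yaw": 0,"claw": 1},{"offset": [0,0,0.015],"yaw": 0,"claw": 1},{"offset": [0,0,0.015],"yaw": 0,"claw": 1}]'

```text
time: 23.72
ee_pos: [0.5859, -0.1843, 0.0787]
tcp_rot: [180.0, 0.0, 90.6]
wrist_force: [0.4, -0.5, 3.4]
opening: 0.0206
grasp_force: 39.2
```

servo_tool --rows '[{"offset": [0,0,0],"yaw": 0,"claw": 1},{"offset": [0,0,-0.1],"yaw": 0,"claw": 1},{"offset": [0,0,-0.3],"yaw": 0,"claw": 1},{"offset": [0,0,-0.6],"yaw": 0,"claw": 1},{"offset": [0,0,-0.6],"yaw": 0,"claw": 1}]'

```text
time: 24.35
ee_pos: [0.5867, -0.1846, 0.1411]
tcp_rot: [179.8, 0.1, 90.6]
wrist_force: [0.6, -0.4, -0.3]
opening: 0.0203
grasp_force: 39.2
```

servo_tool --rows '[{"offset": [-0.4,-0.1,0],"yaw": 0,"claw": 1},{"offset": [-0.9,-0.3,0],"yaw": 0,"claw": 1},{"offset": [-0.9,-0.3,0],"yaw": 0,"claw": 1}]'

```text
time: 24.72
ee_pos: [0.555, -0.2773, 0.1372]
tcp_rot: [-179.9, -0.0, 90.4]
wrist_force: [0.3, 0.6, -0.6]
opening: 0.0207
grasp_force: 39.2
```

servo_tool --rows '[{"offset": [-0.3,-0.12,0],"yaw": 0,"claw": 1},{"offset": [-0.58,-0.24,0],"yaw": 0,"claw": 1},{"offset": [-0.58,-0.24,0.4],"yaw": 0,"claw": 1},{"offset": [-0.58,-0.24,0.7],"yaw": 0,"claw": 1},{"offset": [-0.58,-0.24,0.7],"yaw": 0,"claw": 1},{"offset": [-0.58,-0.24,0.7],"yaw": 0,"claw": 1}]'

```text
time: 25.48
ee_pos: [0.5338, -0.3326, 0.0694]
tcp_rot: [180.0, 0.0, 90.7]
wrist_force: [-0.1, 0.0, 0.5]
opening: 0.0208
grasp_force: 39.2
```

servo_tool --rows '[{"offset": [0,0,0.15],"yaw": 0,"claw": 1},{"offset": [0,0,0.225],"yaw": 0,"claw": 1},{"offset": [0,0,0.225],"yaw": 0,"claw": 1},{"offset": [0,0,0.225],"yaw": 0,"claw": 0.4},{"offset": [0,0,0.225],"yaw": 0,"claw": 0.4},{"offset": [0,0,0.225],"yaw": 0,"claw": 0.4}]'

```text
time: 26.22
ee_pos: [0.5334, -0.333, 0.0461]
tcp_rot: [180.0, 0.0, 90.6]
wrist_force: [-0.3, -0.4, 0.2]
opening: 0.0512
grasp_force: 0.0
```

servo_tool --rows '[{"offset": [0,0,-0.4],"yaw": 0,"claw": 0.4},{"offset": [0,0,-0.8],"yaw": 0,"claw": 0.2},{"offset": [0.5,-0.1,-0.8],"yaw": 0,"claw": 0},{"offset": [1,-0.1,-0.8],"yaw": 0,"claw": 0}]'

```text
time: 26.72
ee_pos: [0.522, -0.2324, 0.1265]
tcp_rot: [179.9, 0.0, 90.5]
wrist_force: [2.0, 0.0, 0.6]
opening: 0.0849
grasp_force: 0.0
```

servo_tool --rows '[{"offset": [0.5,-0.1,0],"yaw": 0,"claw": 0},{"offset": [1,-0.1,0],"yaw": 0,"claw": 0}]'

```text
time: 26.98
ee_pos: [0.5105, -0.1317, 0.1261]
tcp_rot: [180.0, 0.0, 90.6]
wrist_force: [0.0, 0.1, -0.9]
opening: 0.0856
grasp_force: 0.0
```

servo_tool --rows '[{"offset": [0.5,-0.1,0],"yaw": 0,"claw": 0},{"offset": [1,-0.1,0],"yaw": 0,"claw": 0}]'

```text
time: 27.22
ee_pos: [0.4995, -0.0318, 0.1262]
tcp_rot: [180.0, 0.0, 90.6]
wrist_force: [1.3, -0.2, 0.4]
opening: 0.0854
grasp_force: 0.0
```

servo_tool --rows '[{"offset": [0.5,-0.1,0],"yaw": 0,"claw": 0},{"offset": [0.95,-0.1,0],"yaw": 0,"claw": 0},{"offset": [0.95,-0.1,0],"yaw": 0,"claw": 0}]'

```text
time: 27.6
ee_pos: [0.4888, 0.0641, 0.1261]
tcp_rot: [180.0, -0.0, 90.8]
wrist_force: [0.6, 0.3, 0.0]
opening: 0.0852
grasp_force: 0.0
```

```bash
python3 m.py | grep -E "yellow|copper 2|copper 5|green|blue"
```

```text
top yellow 351 z [12. 16. 18. 20. 41.] knob [ 533.2 -331.3] plate (array([ 534.9, -331.4]), array([61.2, 61.5]), 89.7) circ [ 533.4 -330.8]
top yellow 357 z [12. 15. 17. 20. 40.] knob [ 450.9 -335.4] plate (array([ 451.6, -335.3]), array([59.1, 61.6]), 1.6) circ [ 451.5 -335. ]
top yellow 362 z [12. 15. 17. 20. 41.] knob [ 451.4 -406.3] plate (array([ 452.6, -406.6]), array([53.3, 56.7]), 0.9) circ [ 452.5 -406.2]
top green 1704 z [12. 16. 18. 20. 23.] top (array([490.1, 228.1]), array([172.2, 209.2]), 0.7)
top blue 2033 z [ 1.  4.  6. 10. 24.] top (array([ 493.2, -369.1]), array([179.2, 160.5]), 2.2)
top blue 166 z [39. 48. 50. 52. 55.] top (array([ 446.3, -179.7]), array([44.8, 43.5]), 16.9)
top copper 257 z [13. 48. 50. 51. 54.] top (array([568.7, -47.7]), array([75.6, 35.8]), 65.0)
side yellow 902 z [11. 16. 17. 19. 40.] knob [ 531.6 -335.8] plate (array([ 532.3, -335.4]), array([62.6, 62.1]), 8.8) circ [ 532.6 -334.4]
side yellow 1060 z [13. 16. 17. 19. 40.] knob [ 449.9 -340.1] plate (array([ 450.4, -339. ]), array([63.3, 62.2]), 46.3) circ [ 450.8 -339.1]
side yellow 1205 z [12. 17. 17. 19. 40.] knob [ 450.5 -411.1] plate (array([ 451.6, -410.7]), array([57.6, 56. ]), 1.7) circ [ 451.2 -410.2]
side green 2218 z [  6.  16.  17.  19. 119.] top (array([441.3,  50.3]), array([26.8, 65.1]), 69.8)
side blue 723 z [ 9. 15. 48. 50. 52.] top (array([ 445.4, -184.7]), array([46.7, 45.9]), 16.0)
side blue 5531 z [ 3.  5.  6. 12. 23.] top (array([ 492.4, -374.2]), array([180.2, 159.8]), 2.1)
side copper 558 z [ 6. 16. 49. 50. 52.] top (array([567.5, -51.6]), array([76.9, 36. ]), 65.2)
```

servo_tool --rows '[{"offset": [0,0,0.5],"yaw": 0,"claw": 0},{"offset": [0,0,0.9],"yaw": 0,"claw": 0},{"offset": [0,0,0.9],"yaw": 0,"claw": 0}]'

```text
time: 28.08
ee_pos: [0.487, 0.0603, 0.0333]
tcp_rot: [-179.7, 0.0, 90.5]
wrist_force: [0.3, -0.5, 0.2]
opening: 0.0855
grasp_force: 0.0
```

servo_tool --rows '[{"offset": [0.2,0,0.2],"yaw": 0,"claw": 0},{"offset": [0.35,0,0.2],"yaw": 0,"claw": 0},{"offset": [0.5,0,0.2],"yaw": 0,"claw": 0},{"offset": [0.56,0,0.2],"yaw": 0,"claw": 0},{"offset": [0.6,0,0.2],"yaw": 0,"claw": 0},{"offset": [0.64,0,0.2],"yaw": 0,"claw": 0}]'

```text
time: 28.82
ee_pos: [0.4884, 0.1256, 0.0161]
tcp_rot: [180.0, 0.0, 90.6]
wrist_force: [0.7, -5.5, 2.6]
opening: 0.0855
grasp_force: 2.7
```

servo_tool --rows '[{"offset": [0.02,0,0],"yaw": 0,"claw": 0},{"offset": [0.03,0,0],"yaw": 0,"claw": 0}]'

```text
time: 29.08
ee_pos: [0.4884, 0.1279, 0.016]
tcp_rot: [180.0, 0.1, 90.6]
wrist_force: [0.7, -6.4, 2.3]
opening: 0.0851
grasp_force: 3.1
```

servo_tool --rows '[{"offset": [0.02,0,0],"yaw": 0,"claw": 0},{"offset": [0.04,0,0],"yaw": 0,"claw": 0},{"offset": [0.05,0,0],"yaw": 0,"claw": 0}]'

```text
time: 29.45
ee_pos: [0.4882, 0.1306, 0.0161]
tcp_rot: [180.0, 0.4, 90.5]
wrist_force: [-2.0, -22.8, 7.4]
opening: 0.0854
grasp_force: 11.7
```

servo_tool --rows '[{"offset": [0.01,0,0],"yaw": 0,"claw": 0},{"offset": [0.01,0,0],"yaw": 0,"claw": 0}]'

```text
time: 29.7
ee_pos: [0.4882, 0.1307, 0.0161]
tcp_rot: [180.0, 0.5, 90.5]
wrist_force: [-0.9, -26.0, 8.1]
opening: 0.0854
grasp_force: 12.9
```

servo_tool --rows '[{"offset": [-0.2,0,0],"yaw": 0,"claw": 0},{"offset": [-0.25,0,-0.3],"yaw": 0,"claw": 0},{"offset": [-0.25,0,-0.8],"yaw": 0,"claw": 0},{"offset": [-0.25,0,-0.8],"yaw": 0,"claw": 0}]'

```text
time: 30.2
ee_pos: [0.4904, 0.1099, 0.0997]
tcp_rot: [179.7, -0.1, 90.6]
wrist_force: [-0.8, 0.0, -0.4]
opening: 0.085
grasp_force: 0.0
```

servo_tool --rows '[{"offset": [0.4,-0.5,0],"yaw": -0.06,"claw": 0},{"offset": [0.9,-1,0],"yaw": -0.12,"claw": 0},{"offset": [0.9,-1,0],"yaw": -0.18,"claw": 0},{"offset": [0.9,-1,0],"yaw": -0.24,"claw": 0},{"offset": [0.9,-1,0],"yaw": -0.3,"claw": 0},{"offset": [0.9,-1,0],"yaw": -0.36,"claw": 0},{"offset": [0.9,-1,0],"yaw": -0.42,"claw": 0},{"offset": [0.9,-1,0],"yaw": -0.48,"claw": 0},{"offset": [0.9,-1,0],"yaw": -0.5,"claw": 0},{"offset": [0.9,-1,0],"yaw": -0.5,"claw": 0}]'

```text
time: 31.45
ee_pos: [0.3872, 0.1985, 0.095]
tcp_rot: [-180.0, -0.1, -179.4]
wrist_force: [0.3, -0.2, 0.1]
opening: 0.0855
grasp_force: 0.0
```

servo_tool --rows '[{"offset": [0.4,0.35,0],"yaw": 0,"claw": 0},{"offset": [0.4,0.35,0],"yaw": 0,"claw": 0},{"offset": [0.4,0.35,0.4],"yaw": 0,"claw": 0},{"offset": [0.4,0.35,0.75],"yaw": 0,"claw": 0},{"offset": [0.4,0.35,0.79],"yaw": 0,"claw": 0},{"offset": [0.4,0.35,0.79],"yaw": 0,"claw": 0}]'

```text
time: 32.2
ee_pos: [0.3475, 0.2331, 0.0175]
tcp_rot: [180.0, 0.0, -179.4]
wrist_force: [0.1, 0.5, 0.3]
opening: 0.0854
grasp_force: 0.0
```

Push +x to the known contact (TCP x ≈ 0.4176).

servo_tool --rows '[{"offset": [-0.2,0,0.02],"yaw": 0,"claw": 0},{"offset": [-0.4,0,0.02],"yaw": 0,"claw": 0},{"offset": [-0.46,0,0.02],"yaw": 0,"claw": 0},{"offset": [-0.52,0,0.02],"yaw": 0,"claw": 0},{"offset": [-0.57,0,0.02],"yaw": 0,"claw": 0},{"offset": [-0.62,0,0.02],"yaw": 0,"claw": 0},{"offset": [-0.66,0,0.02],"yaw": 0,"claw": 0},{"offset": [-0.69,0,0.02],"yaw": 0,"claw": 0}]'

```text
time: 33.2
ee_pos: [0.4154, 0.234, 0.0159]
tcp_rot: [180.0, -0.1, -179.4]
wrist_force: [-7.8, -1.5, 4.6]
opening: 0.0856
grasp_force: 3.7
```

servo_tool --rows '[{"offset": [-0.02,0,0],"yaw": 0,"claw": 0},{"offset": [-0.03,0,0],"yaw": 0,"claw": 0}]'

```text
time: 33.45
ee_pos: [0.4172, 0.234, 0.0159]
tcp_rot: [180.0, -0.2, -179.4]
wrist_force: [-17.3, 0.9, 10.0]
opening: 0.0855
grasp_force: 8.5
```

servo_tool --rows '[{"offset": [-0.01,0,0],"yaw": 0,"claw": 0},{"offset": [-0.015,0,0],"yaw": 0,"claw": 0}]'

```text
time: 33.7
ee_pos: [0.4173, 0.234, 0.0159]
tcp_rot: [180.0, -0.4, -179.3]
wrist_force: [-23.5, 0.4, 16.9]
opening: 0.0856
grasp_force: 12.1
```

servo_tool --rows '[{"offset": [0.2,0,0],"yaw": 0,"claw": 0},{"offset": [0.25,0,-0.4],"yaw": 0,"claw": 0},{"offset": [0.25,0,-1],"yaw": 0,"claw": 0},{"offset": [0.25,0,-1],"yaw": 0,"claw": 0}]'

```text
time: 34.2
ee_pos: [0.3976, 0.235, 0.1207]
tcp_rot: [179.7, 0.4, -179.4]
wrist_force: [-0.3, 0.4, -0.2]
opening: 0.0853
grasp_force: 0.0
```

servo_tool --rows '[{"offset": [0,-0.5,0],"yaw": 0.06,"claw": 0},{"offset": [0,-1,0],"yaw": 0.12,"claw": 0},{"offset": [0,-1,0],"yaw": 0.18,"claw": 0},{"offset": [0,-1,0],"yaw": 0.24,"claw": 0},{"offset": [0,-1,0],"yaw": 0.3,"claw": 0},{"offset": [0,-1,0],"yaw": 0.36,"claw": 0},{"offset": [0,-1,0],"yaw": 0.41,"claw": 0},{"offset": [0,-1,0],"yaw": 0.41,"claw": 0}]'

```text
time: 35.2
ee_pos: [0.3966, 0.1336, 0.115]
tcp_rot: [180.0, 0.0, 106.9]
wrist_force: [-0.6, 0.1, -0.3]
opening: 0.0854
grasp_force: 0.0
```

servo_tool --rows '[{"offset": [-0.5,0,0],"yaw": 0,"claw": 0},{"offset": [-1,0,0],"yaw": 0,"claw": 0}]'

```text
time: 35.45
ee_pos: [0.4258, 0.0372, 0.115]
tcp_rot: [180.0, 0.0, 107.2]
wrist_force: [1.0, 0.8, -0.4]
opening: 0.0853
grasp_force: 0.0
```

servo_tool --rows '[{"offset": [-0.5,0,0],"yaw": 0,"claw": 0},{"offset": [-1,0,0],"yaw": 0,"claw": 0},{"offset": [-1,0,0],"yaw": 0,"claw": 0}]'

```text
time: 35.83
ee_pos: [0.455, -0.0603, 0.1147]
tcp_rot: [-180.0, 0.0, 106.8]
wrist_force: [-0.0, 0.4, -0.1]
opening: 0.0855
grasp_force: 0.0
```

```bash
cat > fit.py <<'E'
from h import *
C={'top':np.array([-.0002,-.0026]),'side':np.array([.0013,.0027])}
o=look()
for n,(p,d,X) in o.items():
    x,y,z=np.moveaxis(X,-1,0)
    b=((z>.046)&(z<.063)&(x>.3)&(x<.66)&(y>-.26)&(y<.34)&(d>0)).astype(np.uint8)
    for b in comps(b,60):
        P=X[b]; 
        P=X[b][:,:2]+C[n]; r=rect(P)
        if min(r[1])<30: continue
        print(n,'fit',len(P),'z',np.round(np.median(z[b])*1000,1),r,'circ',np.round(np.array(cv2.minEnclosingCircle((P*1000).astype(np.float32))[0]),1),'hsv',np.median(cv2.cvtColor(p,cv2.COLOR_RGB2HSV)[b],0))
    g=mask(p,'green'); cs,hi=cv2.findContours(g,cv2.RETR_CCOMP,cv2.CHAIN_APPROX_NONE)
    for c,h in zip(cs,hi[0]):
        a=cv2.contourArea(c)
        if a<60: continue
        w=(ray(n,c[:,0],.018)+C[n])
        print(n,'hole' if h[3]>=0 else 'tray',a,rect(w))
E
python3 fit.py
```

```text
top fit 176 z 50.1 (array([ 589.9, -190.1]), array([51.5, 42.9]), 45.8) circ [ 586.3 -186. ] hsv [ 15.   18.  118.5]
top fit 162 z 50.0 (array([ 447.1, -186. ]), array([45.1, 39.7]), 16.1) circ [ 447.4 -186.2] hsv [109.  114.5  95.5]
top tray 3705.0 (array([516.5, 237.9]), array([173.1, 195.2]), 0.7)
top hole 310.0 (array([474.5, 190.2]), array([53.1, 56. ]), 0.7)
top hole 326.5 (array([472.7, 283.8]), array([59.6, 59.2]), 47.0)
top hole 387.5 (array([556.9, 284.9]), array([42.3, 84.8]), 0.7)
top hole 316.0 (array([558.9, 191.5]), array([60.3, 60.8]), 46.7)
side fit 395 z 50.1 (array([569. , -49.5]), array([77.9, 36.4]), 64.4) circ [569.2 -49.7] hsv [ 10. 183. 162.]
side fit 417 z 50.1 (array([447.7, -69.5]), array([54.4, 51.9]), 74.4) circ [448.2 -69.9] hsv [30.  8. 63.]
side fit 422 z 50.3 (array([ 586.8, -184.8]), array([53.1, 51.6]), 4.7) circ [ 586.9 -185. ] hsv [ 30.    8.  133.5]
side fit 505 z 50.0 (array([ 447. , -181.9]), array([46.4, 46.6]), 17.1) circ [ 446.9 -181.9] hsv [108. 196. 118.]
side tray 2132.5 (array([514.3, 234. ]), array([181.1, 210.5]), 0.4)
side hole 191.5 (array([474.5, 189.2]), array([49.1, 44.9]), 2.7)
side hole 170.5 (array([472. , 282.6]), array([48.6, 56.4]), 67.7)
```

servo_tool --rows '[{"offset": [-0.5,-0.2,0],"yaw": 0,"claw": 0},{"offset": [-1,-0.43,0],"yaw": 0,"claw": 0},{"offset": [-1,-0.43,0],"yaw": 0,"claw": 0},{"offset": [-1,-0.43,0],"yaw": 0,"claw": 0}]'

```text
time: 36.42
ee_pos: [0.4424, -0.1649, 0.1148]
tcp_rot: [180.0, -0.0, 106.9]
wrist_force: [-0.3, 0.1, 0.1]
opening: 0.0854
grasp_force: 0.0
```

servo_tool --rows '[{"offset": [-0.14,0,0],"yaw": 0,"claw": 0},{"offset": [-0.14,0,0.3],"yaw": 0,"claw": 0},{"offset": [-0.14,0,0.4],"yaw": 0,"claw": 0},{"offset": [-0.14,0,0.4],"yaw": 0,"claw": 0},{"offset": [-0.14,0,0.4],"yaw": 0,"claw": 0}]'

```text
time: 37.05
ee_pos: [0.4469, -0.1793, 0.0757]
tcp_rot: [180.0, 0.0, 106.9]
wrist_force: [-0.1, -0.4, 0.6]
opening: 0.0854
grasp_force: 0.0
```

servo_tool --rows '[{"offset": [-0.025,-0.01,0.2],"yaw": 0,"claw": 0},{"offset": [-0.025,-0.01,0.28],"yaw": 0,"claw": 0},{"offset": [-0.025,-0.01,0.28],"yaw": 0,"claw": 0},{"offset": [-0.025,-0.01,0.28],"yaw": 0,"claw": 0.5},{"offset": [-0.025,-0.01,0.28],"yaw": 0,"claw": 1},{"offset": [-0.025,-0.01,0.28],"yaw": 0,"claw": 1},{"offset": [-0.025,-0.01,0.28],"yaw": 0,"claw": 1},{"offset": [-0.025,-0.01,0.28],"yaw": 0,"claw": 1}]' --squeeze 60

```text
time: 38.05
ee_pos: [0.4467, -0.1822, 0.0476]
tcp_rot: [179.9, 0.0, 106.8]
wrist_force: [-0.3, -0.2, 6.4]
opening: 0.0443
grasp_force: 62.9
```

servo_tool --rows '[{"offset": [0,0,0],"yaw": 0,"claw": 1},{"offset": [0,0,-0.1],"yaw": 0,"claw": 1},{"offset": [0,0,-0.4],"yaw": 0.04,"claw": 1},{"offset": [0,0,-0.7],"yaw": 0.09,"claw": 1},{"offset": [0,0,-0.7],"yaw": 0.09,"claw": 1},{"offset": [0,0,-0.7],"yaw": 0.09,"claw": 1}]'

```text
time: 38.8
ee_pos: [0.4458, -0.1819, 0.1158]
tcp_rot: [-179.9, -0.0, 90.8]
wrist_force: [0.3, -0.2, -2.9]
opening: 0.045
grasp_force: 62.2
```

Run:
```python
from h import *
o=look('5')
for n,(p,d,X) in o.items():
    for b in comps(mask(p,'blue'),40):
        P=X[b&(d>0)]
        if P[:,1].mean()>-.25 and P[:,0].mean()<.6: z=P[:,2];zt=np.percentile(z,90);print(n,len(P),zt,z.min(),rect(P[abs(z-zt)<.006][:,:2]))
```

```text
side 588 0.11876242123442037 0.0719623373835917 (array([ 445.7, -183.7]), array([47. , 46.2]), 89.1)
```

View pics/side5.png

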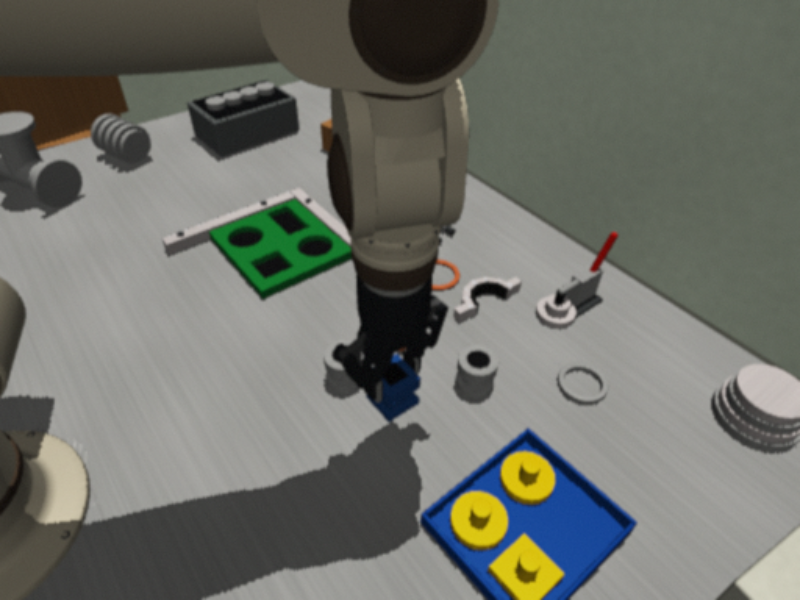

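servo_tool --rows '[{"offset": [0.1,0,-0.2],"yaw": 0,"claw": 1},{"offset": [0.5,0.05,-0.2],"yaw": 0,"claw": 1},{"offset": [0.93,0.1,-0.2],"yaw": 0,"claw": 1},{"offset": [0.93,0.1,-0.2],"yaw": 0,"claw": 1}]'

```text
time: 39.4
ee_pos: [0.4548, -0.0868, 0.1358]
tcp_rot: [-179.9, -0.0, 90.9]
wrist_force: [-0.2, -0.7, -3.1]
opening: 0.0449
grasp_force: 62.2
```

servo_tool --rows '[{"offset": [0.5,0.1,0],"yaw": 0,"claw": 1},{"offset": [0.93,0.1,0],"yaw": 0,"claw": 1},{"offset": [0.93,0.1,0],"yaw": 0,"claw": 1}]'

```text
time: 39.78
ee_pos: [0.4638, 0.0057, 0.1359]
tcp_rot: [-179.9, -0.0, 90.8]
wrist_force: [0.3, -0.6, -2.0]
opening: 0.0448
grasp_force: 62.1
```

servo_tool --rows '[{"offset": [0.5,0.1,0],"yaw": 0,"claw": 1},{"offset": [0.93,0.1,0],"yaw": 0,"claw": 1},{"offset": [0.93,0.1,0],"yaw": 0,"claw": 1}]'

```text
time: 40.15
ee_pos: [0.4731, 0.0982, 0.136]
tcp_rot: [-179.9, 0.0, 90.8]
wrist_force: [0.6, -0.9, -2.1]
opening: 0.0447
grasp_force: 62.1
```

servo_tool --rows '[{"offset": [0.5,0,0],"yaw": 0,"claw": 1},{"offset": [0.92,0,0.2],"yaw": 0,"claw": 1},{"offset": [0.92,0,0.4],"yaw": 0,"claw": 1},{"offset": [0.92,0,0.4],"yaw": 0,"claw": 1},{"offset": [0.92,0,0.4],"yaw": 0,"claw": 1}]'

```text
time: 40.78
ee_pos: [0.4726, 0.1881, 0.0974]
tcp_rot: [180.0, 0.0, 90.6]
wrist_force: [0.3, -0.8, -1.8]
opening: 0.0446
grasp_force: 62.1
```

```bash
python3 fit.py
```

```text
top fit 250 z 50.4 (array([ 586. , -184.5]), array([51.2, 51.1]), 1.5) circ [ 586.4 -185.8] hsv [ 15.  16. 118.]
top fit 304 z 50.4 (array([568.6, -50.6]), array([75.8, 36.4]), 65.9) circ [568.8 -51.1] hsv [ 10.  152.5 137. ]
top fit 262 z 50.0 (array([446.3, -72.4]), array([51.4, 51.5]), 0.8) circ [447.2 -71.6] hsv [ 13.   16.  121.5]
top tray 577.5 (array([517.1, 183.6]), array([169.,  87.]), 1.9)
side fit 128 z 58.5 (array([473.2, 186.2]), array([44.3, 46.5]), 90.0) circ [473.4 186.7] hsv [107.5 199.   49. ]
side fit 395 z 50.3 (array([569.2, -49.5]), array([79. , 36.6]), 65.3) circ [568.5 -49.2] hsv [ 10. 184. 149.]
side fit 415 z 50.1 (array([447.7, -70.2]), array([53.9, 52.2]), 58.1) circ [448.3 -70. ] hsv [ 30.   8. 123.]
side fit 421 z 50.3 (array([ 586.1, -184.6]), array([52.7, 52.8]), 8.7) circ [ 588.1 -184.8] hsv [ 30.   8. 125.]
side tray 1906.5 (array([514.2, 233.9]), array([181.5, 214.5]), 0.7)
side hole 187.0 (array([558.2, 190.9]), array([47.8, 57. ]), 54.1)
```

servo_tool --rows '[{"offset": [0.018,0.017,0.1],"yaw": 0,"claw": 1},{"offset": [0.018,0.017,0.2],"yaw": 0,"claw": 1},{"offset": [0.018,0.017,0.27],"yaw": 0,"claw": 1},{"offset": [0.018,0.017,0.32],"yaw": 0,"claw": 1},{"offset": [0.018,0.017,0.36],"yaw": 0,"claw": 1},{"offset": [0.018,0.017,0.36],"yaw": 0,"claw": 1}]'

```text
time: 41.62
ee_pos: [0.4737, 0.1911, 0.0606]
tcp_rot: [-180.0, 0.0, 90.6]
wrist_force: [0.4, 0.3, -2.3]
opening: 0.0449
grasp_force: 62.1
```

servo_tool --rows '[{"offset": [0,0,0.03],"yaw": 0,"claw": 1},{"offset": [0,0,0.06],"yaw": 0,"claw": 1},{"offset": [0,0,0.06],"yaw": 0,"claw": 1}]'

```text
time: 42.0
ee_pos: [0.4737, 0.1911, 0.0545]
tcp_rot: [-180.0, 0.0, 90.6]
wrist_force: [-0.2, 0.8, -2.9]
opening: 0.0447
grasp_force: 62.1
```

servo_tool --rows '[{"offset": [0,0,0.005],"yaw": 0,"claw": 0.25},{"offset": [0,0,0.005],"yaw": 0,"claw": 0.25},{"offset": [0,0,0.005],"yaw": 0,"claw": 0.25},{"offset": [0,0,-0.3],"yaw": 0,"claw": 0.25},{"offset": [0,0,-0.65],"yaw": 0,"claw": 0},{"offset": [-0.4,-0.1,-0.65],"yaw": 0,"claw": 0},{"offset": [-0.9,-0.1,-0.65],"yaw": 0,"claw": 0}]'

```text
time: 42.88
ee_pos: [0.4647, 0.1007, 0.1205]
tcp_rot: [179.9, -0.0, 90.8]
wrist_force: [0.5, -0.2, 1.1]
opening: 0.0852
grasp_force: 0.0
```

servo_tool --rows '[{"offset": [-0.5,-0.1,0],"yaw": 0,"claw": 0},{"offset": [-0.9,-0.1,0],"yaw": 0,"claw": 0},{"offset": [-0.9,-0.1,0],"yaw": 0,"claw": 0}]'

```text
time: 43.25
ee_pos: [0.4558, 0.0089, 0.1201]
tcp_rot: [180.0, 0.0, 90.4]
wrist_force: [0.0, 0.8, 0.1]
opening: 0.0855
grasp_force: 0.0
```

servo_tool --rows '[{"offset": [-0.4,-0.08,0],"yaw": 0,"claw": 0},{"offset": [-0.82,-0.08,0.1],"yaw": 0,"claw": 0},{"offset": [-0.82,-0.08,0.4],"yaw": 0,"claw": 0},{"offset": [-0.82,-0.08,0.4],"yaw": 0,"claw": 0},{"offset": [-0.82,-0.08,0.4],"yaw": 0,"claw": 0}]'

```text
time: 43.88
ee_pos: [0.4491, -0.0705, 0.0807]
tcp_rot: [180.0, -0.0, 90.7]
wrist_force: [-0.1, -0.2, -0.4]
opening: 0.0857
grasp_force: 0.0
```

```bash
python3 fit.py
```

```text
top fit 229 z 50.3 (array([ 589.8, -185.1]), array([51.5, 46.1]), 81.7) circ [ 586.7 -185.3] hsv [ 15.  18. 115.]
top fit 272 z 56.1 (array([474.1, 189.6]), array([46.3, 45.7]), 0.0) circ [474. 190.] hsv [107.  167.5  97. ]
top tray 3705.0 (array([516.5, 237.9]), array([173.1, 195.2]), 0.7)
top hole 368.0 (array([474.5, 193.2]), array([59. , 61.8]), 0.7)
top hole 325.5 (array([472.7, 283.8]), array([59.6, 59.2]), 47.0)
top hole 387.5 (array([556.9, 284.9]), array([42.3, 84.8]), 0.7)
top hole 317.0 (array([558.9, 191.5]), array([60.3, 60.8]), 46.7)
side fit 274 z 55.6 (array([474.6, 190.8]), array([46.9, 49. ]), 0.6) circ [474.4 190.9] hsv [108.  196.5  89. ]
side fit 375 z 50.1 (array([568.5, -49.7]), array([77.5, 36.3]), 64.2) circ [569.2 -49.7] hsv [ 10. 183. 158.]
side fit 412 z 50.2 (array([447.4, -70.5]), array([52.2, 52.1]), 55.4) circ [447.8 -71. ] hsv [30.  8. 64.]
side fit 419 z 50.2 (array([ 586.3, -184.7]), array([52.3, 52.2]), 4.2) circ [ 586.5 -183.5] hsv [ 30.   8. 133.]
side tray 2094.0 (array([508.1, 233.3]), array([168.7, 211.9]), 0.4)
side hole 693.0 (array([484.1, 237. ]), array([ 75.4, 145. ]), 1.3)
```

servo_tool --rows '[{"offset": [-0.005,-0.015,0.2],"yaw": 0,"claw": 0},{"offset": [-0.005,-0.015,0.33],"yaw": 0,"claw": 0},{"offset": [-0.005,-0.015,0.33],"yaw": 0,"claw": 0},{"offset": [-0.005,-0.015,0.33],"yaw": 0,"claw": 0.5},{"offset": [-0.005,-0.015,0.33],"yaw": 0,"claw": 1},{"offset": [-0.005,-0.015,0.33],"yaw": 0,"claw": 1},{"offset": [-0.005,-0.015,0.33],"yaw": 0,"claw": 1},{"offset": [-0.005,-0.015,0.33],"yaw": 0,"claw": 1}]'

```text
time: 44.98
ee_pos: [0.4478, -0.0718, 0.0479]
tcp_rot: [179.9, 0.0, 90.6]
wrist_force: [-1.6, 0.0, 5.5]
opening: 0.052
grasp_force: 62.6
```

servo_tool --rows '[{"offset": [0,0,0],"yaw": 0,"claw": 1},{"offset": [0,0,-0.1],"yaw": 0,"claw": 1},{"offset": [0,0,-0.5],"yaw": 0,"claw": 1},{"offset": [0,0,-0.9],"yaw": 0,"claw": 1},{"offset": [0,0,-0.9],"yaw": 0,"claw": 1}]'

```text
time: 45.6
ee_pos: [0.4487, -0.072, 0.1404]
tcp_rot: [179.7, 0.1, 90.6]
wrist_force: [-1.2, 0.2, -2.4]
opening: 0.0524
grasp_force: 63.9
```

servo_tool --rows '[{"offset": [0.4,0.05,0],"yaw": 0,"claw": 1},{"offset": [0.9,0.1,0],"yaw": 0,"claw": 1},{"offset": [0.9,0.1,0],"yaw": 0,"claw": 1}]'

```text
time: 45.98
ee_pos: [0.4559, 0.0208, 0.136]
tcp_rot: [-179.9, -0.0, 90.8]
wrist_force: [-0.1, 0.1, -3.0]
opening: 0.0521
grasp_force: 63.8
```

servo_tool --rows '[{"offset": [0.5,0.1,0],"yaw": 0,"claw": 1},{"offset": [0.9,0.1,0],"yaw": 0,"claw": 1},{"offset": [0.9,0.1,0],"yaw": 0,"claw": 1}]'

```text
time: 46.35
ee_pos: [0.4648, 0.1098, 0.136]
tcp_rot: [-179.9, 0.0, 90.8]
wrist_force: [-0.8, -0.1, -2.1]
opening: 0.0521
grasp_force: 63.7
```

servo_tool --rows '[{"offset": [0.5,0.05,0],"yaw": 0,"claw": 1},{"offset": [0.9,0.09,0],"yaw": 0,"claw": 1},{"offset": [0.9,0.09,0],"yaw": 0,"claw": 1}]'

```text
time: 46.72
ee_pos: [0.4732, 0.1993, 0.136]
tcp_rot: [-179.9, 0.0, 90.7]
wrist_force: [-0.4, -0.2, -1.9]
opening: 0.0524
grasp_force: 63.7
```

servo_tool --rows '[{"offset": [0.5,0,0],"yaw": 0,"claw": 1},{"offset": [0.85,0,0],"yaw": 0,"claw": 1},{"offset": [0.85,0,0.3],"yaw": 0,"claw": 1},{"offset": [0.85,0,0.4],"yaw": 0,"claw": 1},{"offset": [0.85,0,0.4],"yaw": 0,"claw": 1},{"offset": [0.85,0,0.4],"yaw": 0,"claw": 1}]'

```text
time: 47.48
ee_pos: [0.4729, 0.283, 0.0979]
tcp_rot: [179.9, -0.0, 90.6]
wrist_force: [-1.3, 0.5, -2.8]
opening: 0.0516
grasp_force: 63.7
```

```bash
python3 fit.py
```

```text
top fit 249 z 50.2 (array([ 586. , -184.7]), array([50. , 52.1]), 88.4) circ [ 586.2 -186.3] hsv [ 15.  16. 121.]
top fit 310 z 50.3 (array([568.6, -50.4]), array([76.1, 36.5]), 65.5) circ [568.4 -50.1] hsv [ 10. 152. 141.]
top fit 272 z 55.9 (array([474.1, 189.6]), array([45.6, 46.3]), 90.0) circ [474.  189.9] hsv [107.  159.5  79.5]
top tray 2549.0 (array([516.5, 237.2]), array([173.1, 193.8]), 0.7)
top hole 378.5 (array([474.5, 193.3]), array([59. , 61.9]), 0.7)
top hole 314.0 (array([558.1, 192.2]), array([60.4, 58.6]), 46.3)
side fit 131 z 59.8 (array([470.9, 275.8]), array([38.6, 52.3]), 73.0) circ [472.9 282.4] hsv [45.  9. 59.]
side fit 277 z 55.6 (array([474.1, 190.7]), array([46.8, 48. ]), 1.1) circ [475.  190.7] hsv [108. 198.  71.]
side fit 391 z 50.1 (array([569.1, -49.4]), array([76.9, 36.5]), 65.0) circ [568.5 -49.1] hsv [ 10. 184. 150.]
side fit 422 z 50.3 (array([ 586.4, -185.5]), array([53.4, 52.6]), 87.0) circ [ 588.  -184.6] hsv [ 30.    8.  121.5]
side tray 2263.0 (array([514.3, 233.7]), array([181.6, 211.8]), 0.7)
side hole 194.5 (array([556.9, 189.2]), array([52., 57.]), 54.1)
side hole 199.5 (array([556.2, 284.7]), array([77.2, 39.6]), 88.5)
```

Position good; lower into the pocket.

servo_tool --rows '[{"offset": [0.005,0.003,0.1],"yaw": 0,"claw": 1},{"offset": [0.005,0.003,0.2],"yaw": 0,"claw": 1},{"offset": [0.005,0.003,0.27],"yaw": 0,"claw": 1},{"offset": [0.005,0.003,0.32],"yaw": 0,"claw": 1},{"offset": [0.005,0.003,0.36],"yaw": 0,"claw": 1},{"offset": [0.005,0.003,0.36],"yaw": 0,"claw": 1}]'

```text
time: 48.32
ee_pos: [0.4725, 0.2841, 0.0605]
tcp_rot: [-180.0, 0.0, 90.6]
wrist_force: [-0.8, 0.1, -1.6]
opening: 0.0522
grasp_force: 63.7
```

servo_tool --rows '[{"offset": [0,0,0.03],"yaw": 0,"claw": 1},{"offset": [0,0,0.065],"yaw": 0,"claw": 1},{"offset": [0,0,0.065],"yaw": 0,"claw": 1}]'

```text
time: 48.7
ee_pos: [0.4725, 0.2841, 0.0541]
tcp_rot: [-180.0, 0.0, 90.6]
wrist_force: [0.8, 0.2, -0.8]
opening: 0.0523
grasp_force: 64.1
```

servo_tool --rows '[{"offset": [0,0,0.003],"yaw": 0,"claw": 0.2},{"offset": [0,0,0.003],"yaw": 0,"claw": 0.2},{"offset": [0,0,0.003],"yaw": 0,"claw": 0.2},{"offset": [0,0,-0.3],"yaw": 0,"claw": 0.2},{"offset": [0,0,-0.7],"yaw": 0,"claw": 0},{"offset": [-0.4,0.2,-0.7],"yaw": 0,"claw": 0},{"offset": [-0.9,0.3,-0.7],"yaw": 0,"claw": 0}]'

```text
time: 49.58
ee_pos: [0.5044, 0.1941, 0.1249]
tcp_rot: [179.9, -0.0, 90.7]
wrist_force: [0.1, 0.2, -0.1]
opening: 0.0853
grasp_force: 0.0
```

servo_tool --rows '[{"offset": [-0.5,0.15,0],"yaw": 0,"claw": 0},{"offset": [-1,0.3,0],"yaw": 0,"claw": 0},{"offset": [-1,0.3,0],"yaw": 0,"claw": 0}]'

```text
time: 49.95
ee_pos: [0.5354, 0.0919, 0.1244]
tcp_rot: [180.0, 0.0, 90.4]
wrist_force: [-0.2, 0.9, 0.4]
opening: 0.0856
grasp_force: 0.0
```

servo_tool --rows '[{"offset": [-0.5,0.15,0],"yaw": 0.05,"claw": 0},{"offset": [-1,0.32,0],"yaw": 0.1,"claw": 0},{"offset": [-1,0.32,0],"yaw": 0.141,"claw": 0},{"offset": [-1,0.32,0],"yaw": 0.141,"claw": 0},{"offset": [-1,0.32,0],"yaw": 0.141,"claw": 0}]'

```text
time: 50.58
ee_pos: [0.5677, -0.004, 0.1244]
tcp_rot: [-180.0, -0.0, 65.5]
wrist_force: [0.9, -0.1, -0.0]
opening: 0.0852
grasp_force: 0.0
```

```bash
python3 fit.py;python3 m.py | grep yellow
```

```text
top fit 253 z 50.6 (array([ 586. , -184.8]), array([50.8, 51.9]), 85.2) circ [ 585.7 -185.5] hsv [ 15.  17. 115.]
top fit 286 z 56.2 (array([473. , 282.9]), array([52. , 52.1]), 4.2) circ [473.5 283.5] hsv [ 23.5  15.  116.5]
top fit 273 z 55.9 (array([474. , 190.1]), array([46.3, 46.2]), 89.9) circ [474.1 190.3] hsv [107. 166.  96.]
top tray 3702.0 (array([516.5, 237.8]), array([173.1, 195.1]), 0.7)
top hole 368.0 (array([474.5, 193.2]), array([59. , 61.8]), 0.7)
top hole 403.5 (array([474.2, 288.3]), array([68.3, 63.3]), 47.0)
top hole 387.5 (array([556.9, 284.9]), array([42.3, 84.8]), 0.7)
top hole 316.0 (array([558.9, 191.5]), array([60.3, 60.8]), 46.7)
side fit 246 z 55.7 (array([472.6, 284.1]), array([52.3, 53.6]), 23.2) circ [473.7 283.6] hsv [30.  8. 95.]
side fit 278 z 55.6 (array([474.1, 190.7]), array([47.5, 48.5]), 0.7) circ [474.3 191.4] hsv [108. 197.  88.]
side fit 392 z 50.1 (array([569.4, -48.8]), array([78.4, 36.6]), 64.8) circ [569.8 -49.4] hsv [  9. 181.  75.]
side fit 417 z 50.2 (array([ 586.3, -184.1]), array([53.4, 52. ]), 48.0) circ [ 587.1 -184.4] hsv [ 30.  
[... 354 characters left out ...]
op yellow 355 z [12. 15. 17. 20. 41.] knob [ 451.3 -335. ] plate (array([ 451.5, -334. ]), array([60.4, 61. ]), 44.5) circ [ 451.  -335.1]
top yellow 362 z [12. 15. 17. 19. 40.] knob [ 451.6 -406.5] plate (array([ 452.5, -406. ]), array([53.2, 57. ]), 1.0) circ [ 451.6 -406.2]
side yellow 904 z [11. 16. 17. 19. 40.] knob [ 531.9 -335.8] plate (array([ 532.8, -335.5]), array([63.5, 62.1]), 4.9) circ [ 532.5 -334.7]
side yellow 1060 z [12. 17. 17. 18. 40.] knob [ 449.8 -340. ] plate (array([ 450.3, -339.1]), array([62.7, 62. ]), 44.1) circ [ 450.4 -339.2]
side yellow 1205 z [13. 17. 18. 19. 40.] knob [ 450.5 -411.1] plate (array([ 451. , -410.6]), array([57.4, 56.2]), 2.0) circ [ 451.8 -410.2]
```

servo_tool --rows '[{"offset": [-0.2,0.1,0],"yaw": 0,"claw": 0},{"offset": [-0.41,0.2,0],"yaw": 0,"claw": 0},{"offset": [-0.41,0.2,0.3],"yaw": 0,"claw": 0},{"offset": [-0.41,0.2,0.45],"yaw": 0,"claw": 0},{"offset": [-0.41,0.2,0.45],"yaw": 0,"claw": 0},{"offset": [-0.41,0.2,0.45],"yaw": 0,"claw": 0}]'

```text
time: 51.52
ee_pos: [0.5691, -0.0502, 0.0802]
tcp_rot: [180.0, -0.0, 65.3]
wrist_force: [0.3, 0.1, 0.5]
opening: 0.0857
grasp_force: 0.0
```

servo_tool --rows '[{"offset": [0,0,0.2],"yaw": 0,"claw": 0},{"offset": [0,0,0.32],"yaw": 0,"claw": 0},{"offset": [0,0,0.32],"yaw": 0,"claw": 0},{"offset": [0,0,0.32],"yaw": 0,"claw": 0.5},{"offset": [0,0,0.32],"yaw": 0,"claw": 1},{"offset": [0,0,0.32],"yaw": 0,"claw": 1},{"offset": [0,0,0.32],"yaw": 0,"claw": 1},{"offset": [0,0,0.32],"yaw": 0,"claw": 1},{"offset": [0,0,0.32],"yaw": 0,"claw": 1}]'

```text
time: 52.65
ee_pos: [0.5692, -0.0505, 0.048]
tcp_rot: [179.9, -0.0, 65.2]
wrist_force: [-0.5, 0.7, 5.8]
opening: 0.0353
grasp_force: 61.8
```

servo_tool --rows '[{"offset": [0,0,0],"yaw": 0,"claw": 1},{"offset": [0,0,-0.1],"yaw": 0,"claw": 1},{"offset": [0,0,-0.5],"yaw": -0.05,"claw": 1},{"offset": [0,0,-0.9],"yaw": -0.1,"claw": 1},{"offset": [0,0,-0.9],"yaw": -0.141,"claw": 1},{"offset": [0,0,-0.9],"yaw": -0.141,"claw": 1},{"offset": [0,0,-0.9],"yaw": -0.141,"claw": 1}]'

```text
time: 53.52
ee_pos: [0.5683, -0.0504, 0.1366]
tcp_rot: [-179.9, -0.0, 90.5]
wrist_force: [-0.7, -0.9, -2.0]
opening: 0.0349
grasp_force: 61.1
```

Run:
```python
from h import *
o=look()
for n,(p,d,X) in o.items():
    for b in comps(mask(p,'copper'),40):
        P=X[b&(d>0)]
        if P[:,2].max()>.08: z=P[:,2];zt=np.percentile(z,90);print(n,len(P),zt,z.min(),rect(P[abs(z-zt)<.006][:,:2]))
```

```text
side 200 0.06130050808741396 0.005235167743669722 (array([825.5, 495.2]), array([130.7,  31.6]), 12.7)
side 645 0.1388428888190335 -0.001192246491899085 (array([568.4, -60.4]), array([39.2, 61. ]), 3.2)
```

servo_tool --rows '[{"offset": [0.4,0,0],"yaw": 0,"claw": 1},{"offset": [0.9,-0.03,0],"yaw": 0,"claw": 1},{"offset": [0.9,-0.03,0],"yaw": 0,"claw": 1}]'

```text
time: 54.0
ee_pos: [0.5643, 0.0421, 0.1368]
tcp_rot: [-179.9, -0.0, 90.8]
wrist_force: [0.4, -1.1, -2.2]
opening: 0.0348
grasp_force: 61.1
```

servo_tool --rows '[{"offset": [0.5,0,0],"yaw": 0,"claw": 1},{"offset": [0.9,-0.03,0],"yaw": 0,"claw": 1},{"offset": [0.9,-0.03,0],"yaw": 0,"claw": 1}]'

```text
time: 54.38
ee_pos: [0.5605, 0.131, 0.1368]
tcp_rot: [-180.0, 0.0, 90.7]
wrist_force: [-0.3, -1.3, -2.1]
opening: 0.0349
grasp_force: 61.1
```

servo_tool --rows '[{"offset": [0.5,0,0],"yaw": 0,"claw": 1},{"offset": [0.9,-0.02,0],"yaw": 0,"claw": 1},{"offset": [0.9,-0.02,0],"yaw": 0,"claw": 1}]'

```text
time: 54.75
ee_pos: [0.5577, 0.2204, 0.1368]
tcp_rot: [-180.0, 0.0, 90.7]
wrist_force: [0.1, -1.7, -1.9]
opening: 0.0345
grasp_force: 61.1
```

servo_tool --rows '[{"offset": [0.4,0,0],"yaw": 0,"claw": 1},{"offset": [0.65,0,0],"yaw": 0,"claw": 1},{"offset": [0.65,0,0.3],"yaw": 0,"claw": 1},{"offset": [0.65,0,0.4],"yaw": 0,"claw": 1},{"offset": [0.65,0,0.4],"yaw": 0,"claw": 1},{"offset": [0.65,0,0.4],"yaw": 0,"claw": 1}]'

```text
time: 55.5
ee_pos: [0.5576, 0.2841, 0.0984]
tcp_rot: [179.9, -0.0, 90.6]
wrist_force: [0.6, 0.5, -1.7]
opening: 0.0348
grasp_force: 61.0
```

```bash
python3 - <<'E'
from h import *
o=look('6')
for n,(p,d,X) in o.items():
    for b in comps(mask(p,'copper'),20):
        P=X[b&(d>0)]
        if abs(P[:,1].mean()-.28)<.1: z=P[:,2];zt=np.percentile(z,90);print(n,len(P),zt,z.min(),rect(P[abs(z-zt)<.006][:,:2]))
E
python3 fit.py|grep -v side
```

```text
top 74 0.10355132863134879 0.06200224789413333 (array([558.8, 262.2]), array([26. , 35.3]), 86.5)
side 307 0.10083098081087072 0.0006559370458932845 (array([557.8, 281.1]), array([80.2, 35.2]), 86.7)
top fit 255 z 50.1 (array([ 585.9, -184.7]), array([51.8, 50.5]), 2.0) circ [ 585.9 -185.8] hsv [ 15.  16. 121.]
top fit 269 z 55.9 (array([474.2, 189.6]), array([46.5, 46.1]), 0.9) circ [474.1 190.2] hsv [106. 115.  42.]
top tray 2250.5 (array([516.5, 217.8]), array([173. , 154.9]), 0.2)
top hole 390.0 (array([474.5, 192.9]), array([59. , 62.4]), 0.7)
top hole 332.0 (array([558.1, 192.2]), array([60.3, 62.8]), 46.7)
```

View pics/side6.png

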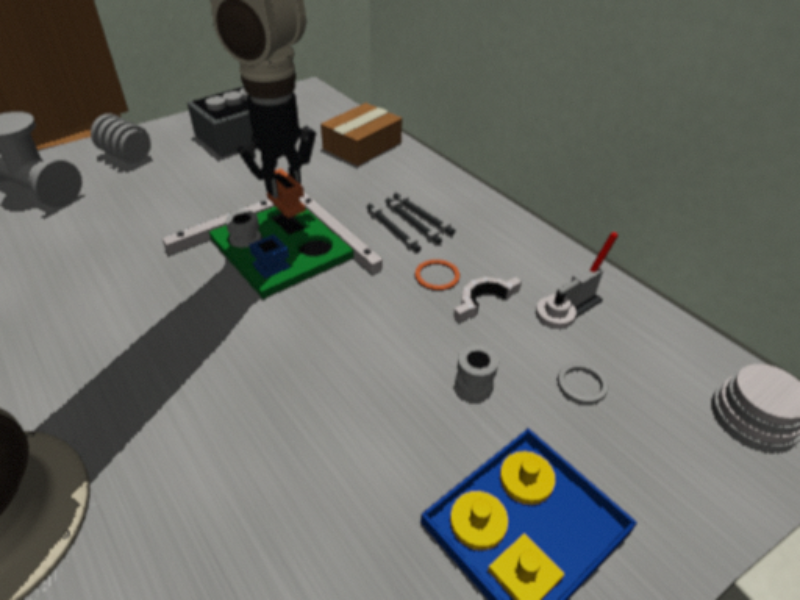

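servo_tool --rows '[{"offset": [0.006,-0.004,0.1],"yaw": 0,"claw": 1},{"offset": [0.006,-0.004,0.2],"yaw": 0,"claw": 1},{"offset": [0.006,-0.004,0.27],"yaw": 0,"claw": 1},{"offset": [0.006,-0.004,0.32],"yaw": 0,"claw": 1},{"offset": [0.006,-0.004,0.36],"yaw": 0,"claw": 1},{"offset": [0.006,-0.004,0.36],"yaw": 0,"claw": 1}]'

```text
time: 56.45
ee_pos: [0.5566, 0.285, 0.061]
tcp_rot: [-180.0, 0.0, 90.6]
wrist_force: [0.6, 0.1, -1.0]
opening: 0.0348
grasp_force: 61.0
```

servo_tool --rows '[{"offset": [0,0,0.03],"yaw": 0,"claw": 1},{"offset": [0,0,0.065],"yaw": 0,"claw": 1},{"offset": [0,0,0.065],"yaw": 0,"claw": 1}]'

```text
time: 56.82
ee_pos: [0.5565, 0.2849, 0.0544]
tcp_rot: [-180.0, 0.0, 90.6]
wrist_force: [-0.9, 0.5, -2.0]
opening: 0.0352
grasp_force: 61.0
```

servo_tool --rows '[{"offset": [0,0,0.003],"yaw": 0,"claw": 0.4},{"offset": [0,0,0.003],"yaw": 0,"claw": 0.4},{"offset": [0,0,0.003],"yaw": 0,"claw": 0.4},{"offset": [0,0,-0.3],"yaw": 0,"claw": 0.4},{"offset": [0,0,-0.7],"yaw": 0,"claw": 0},{"offset": [-0.4,0,-0.7],"yaw": 0,"claw": 0},{"offset": [-0.9,0.05,-0.7],"yaw": 0,"claw": 0}]'

```text
time: 57.7
ee_pos: [0.5628, 0.1949, 0.1255]
tcp_rot: [179.9, -0.0, 90.7]
wrist_force: [0.3, 0.7, 0.4]
opening: 0.0854
grasp_force: 0.0
```

servo_tool --rows '[{"offset": [-0.5,0,0],"yaw": 0,"claw": 0},{"offset": [-1,0.05,0],"yaw": 0,"claw": 0}]'

```text
time: 57.95
ee_pos: [0.5686, 0.0937, 0.1251]
tcp_rot: [180.0, -0.0, 90.6]
wrist_force: [1.2, 0.3, 0.3]
opening: 0.0854
grasp_force: 0.0
```

servo_tool --rows '[{"offset": [-0.5,0,0],"yaw": 0,"claw": 0},{"offset": [-1,0.05,0],"yaw": 0,"claw": 0}]'

```text
time: 58.2
ee_pos: [0.5747, -0.0064, 0.1252]
tcp_rot: [180.0, -0.0, 90.6]
wrist_force: [0.2, -0.1, -0.3]
opening: 0.0856
grasp_force: 0.0
```

servo_tool --rows '[{"offset": [-0.5,0.05,0],"yaw": 0,"claw": 0},{"offset": [-1,0.1,0],"yaw": 0,"claw": 0},{"offset": [-1,0.1,0],"yaw": 0,"claw": 0}]'

```text
time: 58.58
ee_pos: [0.586, -0.1078, 0.1247]
tcp_rot: [180.0, 0.0, 90.4]
wrist_force: [-0.0, 0.3, -0.5]
opening: 0.0851
grasp_force: 0.0
```

```bash
python3 fit.py
```

```text
top fit 349 z 56.3 (array([557.2, 284.9]), array([36.9, 77.7]), 0.7) circ [556.4 284.5] hsv [ 11. 157. 114.]
top fit 284 z 56.4 (array([473.1, 283.8]), array([52.2, 51.9]), 89.3) circ [473.6 282.8] hsv [ 23.  16. 116.]
top fit 274 z 56.0 (array([474.3, 189.6]), array([46.6, 46.6]), 0.6) circ [474.2 190.3] hsv [107. 163.  96.]
top tray 3216.0 (array([516.5, 237.8]), array([173.1, 195.1]), 0.7)
top hole 370.0 (array([474.5, 193.2]), array([59. , 61.8]), 0.7)
top hole 406.0 (array([474.9, 289.1]), array([70.3, 63.3]), 46.8)
top hole 322.5 (array([558.9, 191.5]), array([60.3, 60.8]), 46.7)
side fit 270 z 55.7 (array([556.5, 285.9]), array([80.6, 37.1]), 89.9) circ [556.7 285.7] hsv [  9.5 183.  119. ]
side fit 243 z 55.6 (array([472.6, 283.6]), array([52.1, 52.2]), 89.1) circ [473.9 283.8] hsv [30.  8. 97.]
side fit 276 z 55.8 (array([474.1, 190.9]), array([46. , 48.6]), 0.5) circ [474.7 190.3] hsv [108.  196.   89.5]
side fit 423 z 50.3 (array([ 586.8, -184.7]), array([53.8, 52.9]), 68.7) circ [ 587.3 -185.2] hsv [30.  8. 68.]
side tray 1905.0 (array([514.3, 233.6]), array([181.6, 211.8]), 0.6)
side hole 179.0 (array([558.4, 190.8]), array([47.8, 56.5]), 54.0)
```

Oblong seated. Now the last round fitting at (0.5864, −0.185).

servo_tool --rows '[{"offset": [-0.4,0,0],"yaw": 0,"claw": 0},{"offset": [-0.77,-0.01,0],"yaw": 0,"claw": 0},{"offset": [-0.77,-0.01,0.3],"yaw": 0,"claw": 0},{"offset": [-0.77,-0.01,0.45],"yaw": 0,"claw": 0},{"offset": [-0.77,-0.01,0.45],"yaw": 0,"claw": 0},{"offset": [-0.77,-0.01,0.45],"yaw": 0,"claw": 0}]'

```text
time: 59.42
ee_pos: [0.5863, -0.181, 0.0808]
tcp_rot: [179.9, 0.0, 90.7]
wrist_force: [0.7, 0.7, 0.2]
opening: 0.0855
grasp_force: 0.0
```

servo_tool --rows '[{"offset": [-0.04,0,0.2],"yaw": 0,"claw": 0},{"offset": [-0.04,0,0.33],"yaw": 0,"claw": 0},{"offset": [-0.04,0,0.33],"yaw": 0,"claw": 0},{"offset": [-0.04,0,0.33],"yaw": 0,"claw": 0.5},{"offset": [-0.04,0,0.33],"yaw": 0,"claw": 1},{"offset": [-0.04,0,0.33],"yaw": 0,"claw": 1},{"offset": [-0.04,0,0.33],"yaw": 0,"claw": 1},{"offset": [-0.04,0,0.33],"yaw": 0,"claw": 1}]'

```text
time: 60.42
ee_pos: [0.5863, -0.1859, 0.0478]
tcp_rot: [179.9, 0.0, 90.6]
wrist_force: [-0.3, 0.6, 6.2]
opening: 0.0518
grasp_force: 63.6
```

servo_tool --rows '[{"offset": [0,0,0],"yaw": 0,"claw": 1},{"offset": [0,0,-0.1],"yaw": 0,"claw": 1},{"offset": [0,0,-0.5],"yaw": 0,"claw": 1},{"offset": [0,0,-0.9],"yaw": 0,"claw": 1},{"offset": [0,0,-0.9],"yaw": 0,"claw": 1}]'

```text
time: 61.05
ee_pos: [0.5873, -0.1861, 0.1407]
tcp_rot: [179.7, 0.1, 90.6]
wrist_force: [0.0, 0.4, -1.9]
opening: 0.0519
grasp_force: 63.4
```

servo_tool --rows '[{"offset": [0.4,0,0],"yaw": 0,"claw": 1},{"offset": [0.95,-0.08,0],"yaw": 0,"claw": 1},{"offset": [0.95,-0.08,0],"yaw": 0,"claw": 1}]'

```text
time: 61.42
ee_pos: [0.5758, -0.0877, 0.1357]
tcp_rot: [-179.9, -0.1, 90.8]
wrist_force: [0.3, -0.5, -1.7]
opening: 0.052
grasp_force: 63.6
```

servo_tool --rows '[{"offset": [0.5,-0.03,0],"yaw": 0,"claw": 1},{"offset": [0.95,-0.08,0],"yaw": 0,"claw": 1},{"offset": [0.95,-0.08,0],"yaw": 0,"claw": 1}]'

```text
time: 61.8
ee_pos: [0.5672, 0.0061, 0.1359]
tcp_rot: [-179.9, -0.0, 90.8]
wrist_force: [1.2, -0.3, -1.6]
opening: 0.0519
grasp_force: 63.6
```

servo_tool --rows '[{"offset": [0.5,-0.03,0],"yaw": 0,"claw": 1},{"offset": [0.95,-0.08,0],"yaw": 0,"claw": 1},{"offset": [0.95,-0.08,0],"yaw": 0,"claw": 1}]'

```text
time: 62.18
ee_pos: [0.5584, 0.1005, 0.1359]
tcp_rot: [-179.9, 0.0, 90.8]
wrist_force: [0.8, -0.8, -2.8]
opening: 0.0525
grasp_force: 63.6
```

servo_tool --rows '[{"offset": [0.5,0,0],"yaw": 0,"claw": 1},{"offset": [0.91,0,0],"yaw": 0,"claw": 1},{"offset": [0.91,0,0.3],"yaw": 0,"claw": 1},{"offset": [0.91,0,0.4],"yaw": 0,"claw": 1},{"offset": [0.91,0,0.4],"yaw": 0,"claw": 1},{"offset": [0.91,0,0.4],"yaw": 0,"claw": 1}]'

```text
time: 62.92
ee_pos: [0.5583, 0.1893, 0.0978]
tcp_rot: [179.9, -0.0, 90.6]
wrist_force: [0.1, 0.5, -2.1]
opening: 0.0524
grasp_force: 63.6
```

```bash
python3 fit.py|grep -v hole
```

```text
top tray 73.0 (array([500.1, 157.3]), array([74.7, 23.8]), 2.0)
top tray 92.0 (array([566.2, 153.8]), array([70., 24.]), 1.9)
side fit 244 z 55.8 (array([472.5, 283.5]), array([51.5, 53. ]), 46.1) circ [472.6 284.9] hsv [30.   8.5 90.5]
side fit 122 z 60.3 (array([555.8, 181.3]), array([36.5, 52.1]), 72.6) circ [558.8 188. ] hsv [45.  9. 60.]
side fit 279 z 55.7 (array([474.4, 191.1]), array([49.1, 46.9]), 89.5) circ [474.7 189.8] hsv [108. 197.  48.]
side tray 1483.0 (array([514.2, 233.1]), array([181.4, 213.3]), 0.8)
```

servo_tool --rows '[{"offset": [0.008,0,0.1],"yaw": 0,"claw": 1},{"offset": [0.008,0,0.2],"yaw": 0,"claw": 1},{"offset": [0.008,0,0.27],"yaw": 0,"claw": 1},{"offset": [0.008,0,0.32],"yaw": 0,"claw": 1},{"offset": [0.008,0,0.36],"yaw": 0,"claw": 1},{"offset": [0.008,0,0.36],"yaw": 0,"claw": 1}]'

```text
time: 63.78
ee_pos: [0.5576, 0.1908, 0.0605]
tcp_rot: [-180.0, 0.0, 90.6]
wrist_force: [-0.1, -0.5, -2.3]
opening: 0.0521
grasp_force: 63.6
```

servo_tool --rows '[{"offset": [0,0,0.03],"yaw": 0,"claw": 1},{"offset": [0,0,0.06],"yaw": 0,"claw": 1},{"offset": [0,0,0.06],"yaw": 0,"claw": 1}]'

```text
time: 64.15
ee_pos: [0.5576, 0.1907, 0.0545]
tcp_rot: [-180.0, 0.0, 90.6]
wrist_force: [0.1, 0.9, -2.2]
opening: 0.0522
grasp_force: 63.6
```

servo_tool --rows '[{"offset": [0,0,0.003],"yaw": 0,"claw": 0.2},{"offset": [0,0,0.003],"yaw": 0,"claw": 0.2},{"offset": [0,0,0.003],"yaw": 0,"claw": 0.2},{"offset": [0,0,-0.3],"yaw": 0,"claw": 0.2},{"offset": [0,0,-0.9],"yaw": 0,"claw": 0.2},{"offset": [-0.4,0,-0.9],"yaw": 0,"claw": 0},{"offset": [-0.9,0,-0.9],"yaw": 0,"claw": 0}]'

```text
time: 65.03
ee_pos: [0.5591, 0.1006, 0.1458]
tcp_rot: [179.9, -0.0, 90.7]
wrist_force: [0.7, 0.4, -0.7]
opening: 0.0851
grasp_force: 0.0
```

servo_tool --rows '[{"offset": [-0.5,-0.4,-0.3],"yaw": 0,"claw": 0},{"offset": [-1,-0.8,-0.5],"yaw": 0,"claw": 0},{"offset": [-1,-0.8,-0.5],"yaw": 0,"claw": 0}]'

```text
time: 65.4
ee_pos: [0.4788, -0.002, 0.1969]
tcp_rot: [179.8, 0.0, 90.5]
wrist_force: [0.7, -0.5, 0.4]
opening: 0.0856
grasp_force: 0.0
```

servo_tool --rows '[{"offset": [-0.5,-0.3,0],"yaw": 0,"claw": 0},{"offset": [-1,-0.5,0],"yaw": 0,"claw": 0},{"offset": [-1,-0.5,0],"yaw": 0,"claw": 0}]'

```text
time: 65.78
ee_pos: [0.4302, -0.1027, 0.1948]
tcp_rot: [180.0, 0.0, 90.4]
wrist_force: [-0.4, 0.2, 0.5]
opening: 0.085
grasp_force: 0.0
```

```bash
python3 fit.py; python3 m.py|grep -E "yellow|copper"; python3 -c "
from h import *
look('9')"
```

```text
top fit 274 z 56.4 (array([558. , 190.5]), array([53.4, 50.8]), 46.9) circ [557.5 190.8] hsv [ 24.  16. 120.]
top fit 343 z 56.0 (array([556.8, 284.1]), array([36.7, 77.4]), 1.1) circ [556.1 284. ] hsv [ 11. 157. 114.]
top fit 287 z 56.2 (array([472.7, 283.2]), array([52.5, 51.7]), 34.2) circ [473.2 283.4] hsv [ 23.  16. 116.]
top fit 272 z 56.1 (array([474.1, 189.7]), array([46.4, 46.3]), 0.2) circ [473.9 189.8] hsv [108. 162.  96.]
top tray 3210.5 (array([516.5, 237.8]), array([173.1, 195.1]), 0.7)
top hole 369.0 (array([474.5, 193.2]), array([59. , 61.8]), 0.7)
top hole 403.5 (array([474.2, 288.3]), array([68.3, 63.3]), 47.0)
top hole 381.5 (array([560.5, 193.1]), array([69.1, 60.8]), 46.3)
side fit 227 z 55.7 (array([557.2, 285.9]), array([37.1, 79.1]), 0.9) circ [555.5 285.2] hsv [  9. 183. 113.]
side fit 243 z 55.8 (array([472. , 282.5]), array([54. , 51.6]), 53.1) circ [471.5 284.7] hsv [30.  8. 94.]
side fit 169 z 55.9 (array([474. , 190.2]), array([45.8, 46.6]), 0.1) circ [474.3 190.6] hsv [108. 197.  87.]
side tray 533.5 (array([444.6, 232.6]), array([211.6,  41.7]), 90.0)

[... 583 characters left out ...]
 copper 224 z [50. 54. 56. 58. 60.] top (array([555.4, 285.9]), array([33.1, 74.3]), 0.7)
side yellow 904 z [11. 17. 17. 19. 40.] knob [ 531.8 -335.9] plate (array([ 532.3, -335.1]), array([63.3, 62. ]), 24.4) circ [ 532.7 -335.5]
side yellow 1060 z [12. 17. 18. 19. 40.] knob [ 449.9 -340. ] plate (array([ 450.8, -339. ]), array([63.8, 61.3]), 45.7) circ [ 451.4 -339.5]
side yellow 1212 z [12. 16. 17. 19. 40.] knob [ 450.4 -411.3] plate (array([ 451.8, -410.7]), array([58.2, 56.2]), 2.6) circ [ 451.4 -410.3]
side copper 312 z [17. 28. 52. 56. 58.] top (array([489.6, 110.7]), array([448.4,  43.9]), 70.6)
side copper 186 z [3. 5. 6. 7. 9.] top (array([688.8,  18.8]), array([73.9, 72.3]), 83.0)
```

View pics/top9.png

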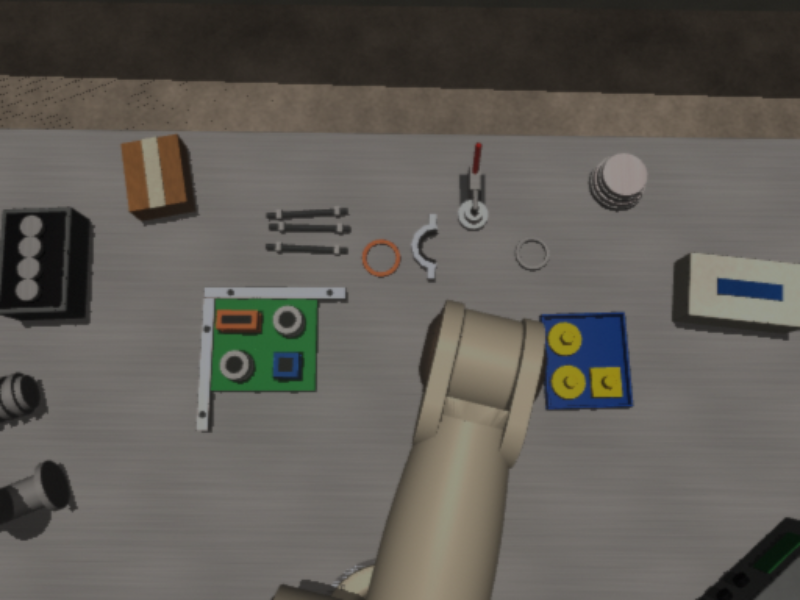

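servo_tool --rows '[{"offset": [0.5,0.2,0],"yaw": 0,"claw": 0},{"offset": [1,0.45,0],"yaw": 0,"claw": 0},{"offset": [1,0.45,0.2],"yaw": 0,"claw": 0}]'

```text
time: 66.45
ee_pos: [0.4766, 0.0037, 0.1752]
tcp_rot: [179.9, -0.0, 91.0]
wrist_force: [-0.3, -0.7, -0.5]
opening: 0.0857
grasp_force: 0.0
```

servo_tool --rows '[{"offset": [0.5,0.2,0],"yaw": 0,"claw": 0},{"offset": [0.8,0.42,0],"yaw": 0,"claw": 0},{"offset": [0.8,0.42,0.5],"yaw": 0,"claw": 0},{"offset": [0.8,0.42,0.9],"yaw": 0,"claw": 0},{"offset": [0.8,0.42,0.9],"yaw": 0,"claw": 0}]'

```text
time: 67.08
ee_pos: [0.5139, 0.0811, 0.0818]
tcp_rot: [-179.7, 0.0, 90.7]
wrist_force: [-0.2, -0.7, 1.1]
opening: 0.0854
grasp_force: 0.0
```

servo_tool --rows '[{"offset": [0,0,0.3],"yaw": 0,"claw": 0},{"offset": [0,0,0.64],"yaw": 0,"claw": 0},{"offset": [0.2,0,0.64],"yaw": 0,"claw": 0},{"offset": [0.36,0,0.64],"yaw": 0,"claw": 0},{"offset": [0.42,0,0.64],"yaw": 0,"claw": 0},{"offset": [0.46,0,0.64],"yaw": 0,"claw": 0},{"offset": [0.48,0,0.64],"yaw": 0,"claw": 0},{"offset": [0.48,0,0.64],"yaw": 0,"claw": 0}]'

```text
time: 68.08
ee_pos: [0.5155, 0.1282, 0.0209]
tcp_rot: [180.0, 0.0, 90.6]
wrist_force: [0.4, 0.3, -1.1]
opening: 0.0854
grasp_force: 0.0
```

servo_tool --rows '[{"offset": [0.01,0,0],"yaw": 0,"claw": 0},{"offset": [0.01,0,0],"yaw": 0,"claw": 0}]'

```text
time: 68.32
ee_pos: [0.5154, 0.1292, 0.0208]
tcp_rot: [-180.0, 0.0, 90.6]
wrist_force: [0.3, -0.5, 0.5]
opening: 0.0856
grasp_force: 0.0
```

servo_tool --rows '[{"offset": [0.01,0,0],"yaw": 0,"claw": 0},{"offset": [0.01,0,0],"yaw": 0,"claw": 0}]'

```text
time: 68.58
ee_pos: [0.5153, 0.1304, 0.0208]
tcp_rot: [-180.0, 0.0, 90.6]
wrist_force: [-0.6, 0.2, -0.5]
opening: 0.0853
grasp_force: 0.0
```

servo_tool --rows '[{"offset": [0.01,0,0],"yaw": 0,"claw": 0},{"offset": [0.015,0,0],"yaw": 0,"claw": 0},{"offset": [0.015,0,0],"yaw": 0,"claw": 0}]'

```text
time: 68.95
ee_pos: [0.5154, 0.1306, 0.0208]
tcp_rot: [180.0, 0.2, 90.6]
wrist_force: [0.3, -8.5, 1.0]
opening: 0.0854
grasp_force: 4.1
```

servo_tool --rows '[{"offset": [0.01,0,0],"yaw": 0,"claw": 0},{"offset": [0.01,0,0],"yaw": 0,"claw": 0}]'

```text
time: 69.2
ee_pos: [0.5153, 0.1308, 0.0208]
tcp_rot: [-180.0, 0.3, 90.5]
wrist_force: [0.8, -13.8, 2.2]
opening: 0.0855
grasp_force: 6.7
```

Contact exactly at the flush position. Back off, raise, check once and hand in.

servo_tool --rows '[{"offset": [-0.2,0,0],"yaw": 0,"claw": 0},{"offset": [-0.5,0,-0.3],"yaw": 0,"claw": 0},{"offset": [-0.8,0,-1],"yaw": 0,"claw": 0},{"offset": [-1,-0.5,-1],"yaw": 0,"claw": 0},{"offset": [-1,-0.5,-1],"yaw": 0,"claw": 0}]'

```text
time: 69.82
ee_pos: [0.4651, 0.0306, 0.1226]
tcp_rot: [179.9, -0.0, 90.5]
wrist_force: [0.4, 0.5, 0.1]
opening: 0.0854
grasp_force: 0.0
```

```bash
python3 fit.py|grep top
```

```text
top fit 274 z 56.4 (array([556.7, 189.9]), array([50. , 52.8]), 1.8) circ [557.1 190.6] hsv [ 21.  17. 120.]
top fit 348 z 56.4 (array([556.7, 284.3]), array([36.4, 77.8]), 1.0) circ [556.8 284.4] hsv [ 11. 157. 115.]
top fit 284 z 56.2 (array([472.9, 283.4]), array([51.5, 51.9]), 87.8) circ [473.6 283.9] hsv [ 23.   16.  118.5]
top fit 272 z 56.0 (array([474.2, 189.4]), array([46.5, 45.8]), 0.6) circ [474. 190.] hsv [108.  156.5  97. ]
top tray 2078.5 (array([516.4, 244.1]), array([173.1, 182.5]), 0.7)
top hole 405.5 (array([474.2, 288.3]), array([68.3, 63.3]), 47.0)
```

```bash
python3 -c "
from workcell import *
print(job_done())"
```

```text
the job is handed in; nothing more can be done
None
```

The job is handed in at about 70 s: the tray is flush in the fence corner, the three covers present are in the bin, all four fittings are fully down in their pockets, and I touched none of the bystander parts. The tray was knocked aside once during the cover work, so I pushed it back against both bars before placing any fitting.

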